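# Slide the filled orange tube into the coding station

## Task

Slide the standing tube carton with the orange band and lid across the table into the coding station's guide rails until it stands against the back stop. Its bottom is not glued yet, so push it low down, below half its height, keep it upright and never lift it off the table. Leave the green and the blue tube standing where they are, and take the gripper away from the tube at the end.

Things in the scene. Friction and masses are not known exactly. Their poses are not given: they have to be found in the camera images.
- orange_tube_centre (a point): Centre (on the axis, half-way up, 80 mm above the table) of the tube to slide: closed upright round carton tube, 60 mm diameter, 160 mm tall, 0.3 to 0.5 kg, white with an orange band and an orange lid. z is its axis, up. Pushed lower than about 40 mm above the table it slides on the bare steel; pushed higher it may topple. It starts to the left of the station.
- green_tube_centre (a point): Centre (half-way up) of a tube of the same size with a green band and lid; stands 0.17 to 0.28 m from the orange one, nearer to the robot or farther. Leave alone.
- blue_tube_centre (a point): Centre (half-way up) of a tube of the same size with a blue band and lid; stands beyond the station, farther from the robot. Leave alone.
- station_home (a point): Where the tube's axis stands when it touches the back stop midway between the rails, at table height; yellow ring (68 mm) painted round it. x points into the station (to the robot's right), y away from the robot. Aluminium back stop 40 mm high, face at x = +30 mm; side rails 18 mm high, inner faces at y = +-46 mm, from x = -20 mm to the stop. Grey coder box 62 mm high behind, x = 55 to 155 mm, 150 mm wide.
- station_mouth (a point): Middle of the station's mouth, at table height, 70 mm before the home point on its x axis (same axes). Two fixed flared wings, 18 mm high, narrow from about 140 mm apart (ends 24 mm past this point) to the side rails. The floor here and between the rails is the bare table.
Not all that is in view belongs to the job. What is shaped like the part that bears orange_tube_centre but pink or yellow is not meant.

How it is judged:
By the outcome, as a careful person would: the job done as asked, in the order asked, and still so for the second after the job is handed in, with the robot touching nothing.
It also fails if it takes over 61 s, if anything falls off the work surface, if the arm or the gripper's body presses on something with over 40 N, if the wrist force passes 120 N, or if a joint passes its speed limit or range.

## Robot

A 6-joint arm with a two-finger parallel gripper is mounted at the origin on the work surface. World frame = base frame: x ahead of the robot, y to its left, z up, the work surface at z = 0. Lengths are in m, angles in rad, forces in N, time in s.
With the tool pointing down it reaches from about 0.225 to 0.875 m from the base axis. Payload 3.4 kg.
Tool frame: the origin (TCP) lies at the very end of the fingers, on their centre line; the grasp point (between the pads) lies 19 mm behind it; x points along the fingers, z is the direction in which the jaws open and shut, and the axes are right-handed (so a half turn about x gives the same grasp; the last joint's range is limited). The gripper opens to 85 mm and grips with 20 to 120 N. Pads are 22 mm wide; open, the fingers measure 114 mm over their backs; the gripper's body (76 mm by 85 mm) begins 54 mm behind the grasp point. The pads swing forward as they close: fully open they stand 13 mm farther back than shut.
Start: joints at [1.045, 0.276, 1.505, -0, 1.361, -0.121], TCP at [0.226, 0.529, 0.231] pointing down, gripper open.
Joint ranges: [-2.89, 2.89], [-0.75, 2.08], [0.22, 2.7], [-1.18, 4.32], [0.11, 2.71], [-2.7, 2.7]. Speed limits (rad/s): [2.57, 2.57, 3.14, 3.14, 3.14, 3.14].

## Interface

Orientations are given as a unit quaternion [w, x, y, z].
In Python, from rig import manip, viewer, finder gives the robot as it stands.
- The arm moves only by the tool move_arm, never from a script. Its argument "rows" is a list of rows, each a list of 3 entries, a list of its own where there are three numbers: the shift along the tool's x, y, z in mm, then the turn about the tool's x in rad, then the finger opening in mm, from 0 to 85.4. A call has 1 to 8 rows; each row is the pose to reach, as a shift and turn from the pose measured when the call began, along the tool's axes at that moment; what a row does not reach only later rows make up. A row lasts 1/12 s, in which the tool goes at most 41.7 mm and 7.16 degrees, less where a joint would pass 70% of its speed; a pose out of reach is approached as far as the arm can. A call with a gripper value outside its range is refused whole. The fingers move at their own pace and stop on an object; "force" is the grip in N (left out, the last holds). Time passes only in rows, so rows that repeat a pose let the fingers close. It gives the time, the measured TCP pose, the force and the opening at its end, in the units of the state.
- manip.get_state(): the state, without advancing time (a new reading comes with each control period).
- viewer.get_image(name): name is "scene" or "top"; returns the picture (420x560x3 uint8, red, green, blue); there is no depth.
- viewer.get_calibration(name): a dict with "mtx" (3x3 intrinsics, pixels), "k1" (the pictures are not rectified: a ray, as slopes to the right and down, at radius r is drawn at 1 + k1 r^2 times it, then the intrinsics apply), "R" (3x3) and "t" (3): a world point X has camera coordinates R X + t. Camera axes: x right, y down, z forward; pixel columns grow to the right and rows downward; lengths in m; the calibration is good to about 2 mm. A picture is of the moment at which its call begins. get_calibration takes no time and is no camera call.
- manip.sign_off(): hands the job in, once; it reports no verdict.
Trained networks look in the newest picture that a camera, given by its name, has taken for a name from the list of things; names that differ only in an ending like _2 or _b are one class to them, and where a whole thing is asked for, a point or a joint stands for the part that bears it (a point fixed in the world has none). Each returns a list of dicts, best first, with "score" (0 to 1); they miss things now and then, are a little off and sometimes report something else, mostly with a low value. They report only what shows in the picture. A call takes as long as a camera call. They do not tell look-alikes from the thing itself.
- finder.look_for(target, camera): "centre" ([column, row] in pixels, amid what is visible of it).
- finder.trace(target, camera): "mask" (420x560 bool, what is visible of it) and "centre" ([column, row] in pixels, amid what is visible of it).
The state is a dict: "clock": time; "qpos": joint angles; "qd": joint speeds; "effort": joint torques, N m; "position": TCP position; "ee_rot": TCP orientation; "contact_force": force on the tool from outside, world axes, zero at the start; "moment": the same for the moment, N m; "width": finger opening in m.
Only numpy, scipy, OpenCV 4.12 (cv2) and the standard library are available. Lean on these libraries where they do the work, as an engineer would, in place of code of your own. Each camera call takes 0.05 s, during which the arm holds its last target.

## Working session

There is one attempt and no reset: what is moved stays moved. The work goes in short steps, Python scripts to look and compute and a tool call to move; the robot and the scene stay as the last step left them, time stands still between calls to the robot, and variables do not carry over. Pictures are saved under pics/ and viewed, and the job is handed in when it is done.

Besides the shell and the picture viewer there is one more tool, called after ">>>" as a command line: name --argument value ..., lists and objects as JSON in quotes. move_arm: Moves the arm, as the interface text tells. Its arguments: {"type":"object","properties":{"rows":{"type":"array"},"force":{"type":"number"}},"required":["rows"]}

```bash
mkdir -p pics; ls
cat > h.py <<'E'
import numpy as np, cv2
from rig import manip, viewer, finder
def ray(cam,px):
    c=viewer.get_calibration(cam);K=np.array(c['mtx']);R=np.array(c['R']);t=np.array(c['t']);k=c['k1']
    d=np.array([(px[0]-K[0,2])/K[0,0],(px[1]-K[1,2])/K[1,1]]);s=d.copy()
    for _ in range(30): s=d/(1+k*(s@s))
    return -R.T@t, R.T@np.array([s[0],s[1],1.])
def onz(cam,px,z):
    o,v=ray(cam,px); return o+v*(z-o[2])/v[2]
def proj(cam,X):
    c=viewer.get_calibration(cam);K=np.array(c['mtx']);p=np.array(c['R'])@np.array(X)+np.array(c['t'])
    s=p[:2]/p[2];s=s*(1+c['k1']*(s@s));return np.array([K[0,0]*s[0]+K[0,2],K[1,1]*s[1]+K[1,2]])
def save(cam,n):
    im=viewer.get_image(cam);cv2.imwrite(f'pics/{n}.png',cv2.cvtColor(np.array(im),cv2.COLOR_RGB2BGR));return im
E
python3 - <<'E'
from h import *
np.set_printoptions(precision=4,suppress=True)
zs={'orange_tube_centre':.08,'green_tube_centre':.08,'blue_tube_centre':.08,'station_home':0,'station_mouth':0}
for cam in ['scene','top']:
    save(cam,cam+'0')
    print(cam,ray(cam,(280,210)))
    for n,z in zs.items():
        for r in finder.look_for(n,cam)[:4]: print(n,r['score'],r['centre'],onz(cam,r['centre'],z))
s=manip.get_state();print(s)
E
```

```text
pics
scene (array([ 1.0802, -0.2601,  0.6986]), array([-0.5951,  0.3546, -0.7216]))
orange_tube_centre 0.77 [370.9, 259.1] [0.7476 0.1223 0.08  ]
orange_tube_centre 0.74 [344.5, 207.3] [0.6234 0.1544 0.08  ]
orange_tube_centre 0.66 [366.0, 151.7] [0.5091 0.2934 0.08  ]
orange_tube_centre 0.47 [215.5, 355.8] [ 0.78   -0.1856  0.08  ]
green_tube_centre 0.78 [304.2, 147.1] [0.4317 0.1841 0.08  ]
blue_tube_centre 0.82 [217.3, 356.8] [ 0.7827 -0.1839  0.08  ]
blue_tube_centre 0.44 [109.3, 298.0] [ 0.6063 -0.2959  0.08  ]
station_home 0.84 [110.4, 298.1] [ 0.5462 -0.2988  0.    ]
station_mouth 0.89 [110.5, 297.9] [ 0.5458 -0.2985  0.    ]
top (array([ 0.5385, -0.0007,  0.7743]), array([ 0.0849,  0.025 , -0.9962]))
orange_tube_centre 0.89 [137.3, 246.8] [0.5348 0.2733 0.08  ]
orange_tube_centre 0.81 [200.1, 188.8] [0.6378 0.1599 0.08  ]
orange_tube_centre 0.59 [224.4, 119.0] [0.7661 0.1165 0.08  ]
green_tube_centre 0.61 [187.1, 296.5] [0.447  0.1819 0.08  ]
blue_tube_centre 0.89 [394.0, 102.0] [ 0.7921 -0.1933  0.08  ]
station_home 0.65 [444.4, 223.1] [ 0.5742 -0.3042  0.    ]
station_mouth 0.89 [442.5, 222.9] [ 0.5746 -0.3004  0.    ]
{'clock': 0.6, 'qpos': array([ 1.045 ,  0.2759,  1.5049,  0.    ,  1.3607, -0.121 ]), 'qd': array([ 0.002 , -0.0031, -0.0002, -0.0008,  0.001 ,  0.0001]), 'effort': array([ -0.0011, -41.6399, -24.599 ,  -0.0002,   0.0006,  -0.    ]), 'position': array([0.2265, 0.5286, 0.2313]), 'ee_rot': array([ 0.5903, -0.3893,  0.5903,  0.3893]), 'contact_force': array([-0.2243, -0.1837, -0.6176]), 'moment': array([-0.0177, -0.0162, -0.0435]), 'width': 0.08497508864162011}
```

View pics/scene0.png

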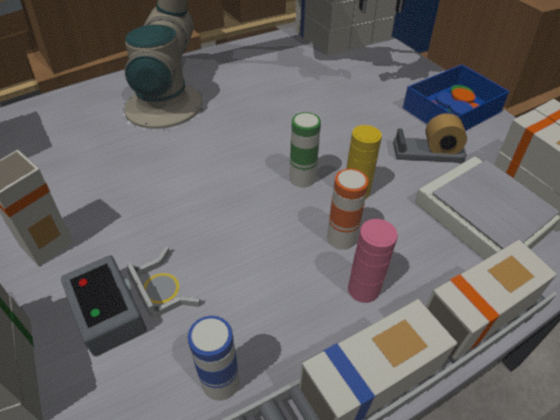

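View pics/top0.png

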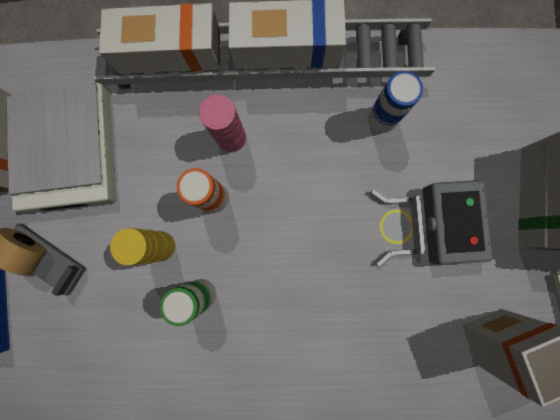

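The top view shows the orange tube with its lid at about (197,187), the ring at about (396,227) and the box at about (458,222). The pink tube is at (222,122), yellow at (140,247) and green at (185,303). Next I measure these precisely.

Run:
```python
from h import *
np.set_printoptions(precision=4,suppress=True)
for cam in ['top','scene']:
    im=cv2.cvtColor(cv2.imread(f'pics/{cam}0.png'),cv2.COLOR_BGR2HSV)
    H,S,V=cv2.split(im)
    roi=np.zeros_like(H)
    if cam=='top': roi[200:255,370:420]=1
    else: roi[265:310,135:190]=1
    m=((H>20)&(H<35)&(S>90)&(roi>0))
    ys,xs=np.nonzero(m)
    P=np.array([onz(cam,(x,y),0)[:2] for x,y in zip(xs,ys)])
    A=np.c_[2*P,np.ones(len(P))];s=np.linalg.lstsq(A,(P**2).sum(1),rcond=None)[0]
    print(cam,'ring',len(P),s[:2],np.sqrt(s[2]+s[:2]@s[:2]))
    for n in ['orange','green','blue']:
        for r in finder.trace(n+'_tube_centre',cam)[:4]:
            m=r['mask'].astype(bool)
            # fit: silhouette of cylinder by IoU
            from scipy.optimize import minimize
            a=np.linspace(0,2*np.pi,40)
            def sil(p):
                pts=np.array([proj(cam,(p[0]+.03*np.cos(t),p[1]+.03*np.sin(t),z)) for z in (0,.16) for t in a],np.float32)
                q=np.zeros(m.shape,np.uint8);cv2.fillConvexPoly(q,np.round(cv2.convexHull(pts)*16).astype(np.int32),1,shift=4)
                return q>0
            c=onz(cam,r['centre'],.08)[:2]
            f=lambda p:1-(sil(p)&m).sum()/(sil(p)|m).sum()
            o=minimize(f,c,method='Nelder-Mead',options=dict(initial_simplex=[c,c+[.01,0],c+[0,.01]],xatol=2e-4,fatol=1e-4))
            px=proj(cam,(*o.x,.08)); 
            hs=cv2.mean(im,m.astype(np.uint8))[:2]
            print(n,r['score'],r['centre'],o.x,'iou',1-o.fun,'hs',np.round(hs))
i=cv2.imread('pics/top0.png')[170:280,350:510]
cv2.imwrite('pics/topst.png',cv2.resize(i,None,fx=5,fy=5,interpolation=cv2.INTER_CUBIC))
```

```text
top ring 282 [ 0.5694 -0.2091] 0.030903741905216567Traceback (most recent call last):
  File "<stdin>", line 26, in <module>
    res = _minimize_neldermead(fun, x0, args, callback, bounds=bounds,
                               **options)
    fxr = func(xr)
    fx = function(np.copy(x), *(wrapper_args + args))
  File "<stdin>", line 25, in <lambda>
  File "<stdin>", line 21, in sil
  File "h.py", line 11, in proj
    c=viewer.get_calibration(cam);K=np.array(c['mtx']);p=np.array(c['R'])@np.array(X)+np.array(c['t'])
ValueError: time passes only in moves, steps and waits
```

```bash
python3 - <<'E'
s=open('h.py').read()
s=s.replace("def ray","_C={}\ndef cal(n):\n    if n not in _C: _C[n]=viewer.get_calibration(n)\n    return _C[n]\ndef ray",1).replace("c=viewer.get_calibration(cam)","c=cal(cam)")
s+='''
from scipy.optimize import minimize
def sil(cam,p,shape=(420,560)):
    a=np.linspace(0,2*np.pi,40)
    pts=np.array([proj(cam,(p[0]+.03*np.cos(t),p[1]+.03*np.sin(t),z)) for z in (0,.16) for t in a],np.float32)
    q=np.zeros(shape,np.uint8);cv2.fillConvexPoly(q,np.round(cv2.convexHull(pts)*16).astype(np.int32),1,shift=4)
    return q>0
def tubes(cam,n):
    out=[]
    for r in finder.trace(n+'_tube_centre',cam)[:5]:
        m=np.array(r['mask']).astype(bool); c=onz(cam,r['centre'],.08)[:2]
        def f(p): q=sil(cam,p); return 1-(q&m).sum()/(q|m).sum()
        o=minimize(f,c,method='Nelder-Mead',options=dict(initial_simplex=[c,c+[.01,0],c+[0,.01]],xatol=2e-4,fatol=1e-4))
        out.append((r['score'],r['centre'],o.x,round(1-o.fun,3)))
    return out
'''
open('h.py','w').write(s)
E
python3 - <<'E'
from h import *
np.set_printoptions(precision=4,suppress=True)
for cam in ['top','scene']:
    im=cv2.cvtColor(cv2.imread(f'pics/{cam}0.png'),cv2.COLOR_BGR2HSV)
    H,S,V=cv2.split(im)
    roi=np.zeros_like(H)
    if cam=='top': roi[200:255,370:420]=1
    else: roi[265:310,135:190]=1
    m=((H>20)&(H<35)&(S>90)&(roi>0))
    ys,xs=np.nonzero(m)
    P=np.array([onz(cam,(x,y),0)[:2] for x,y in zip(xs,ys)])
    A=np.c_[2*P,np.ones(len(P))];s=np.linalg.lstsq(A,(P**2).sum(1),rcond=None)[0]
    print(cam,'ring',len(P),s[:2],np.sqrt(s[2]+s[:2]@s[:2]))
    for n in ['orange','green','blue']:
        for t in tubes(cam,n): print(n,*t)
i=cv2.imread('pics/top0.png')[170:280,350:510]
cv2.imwrite('pics/topst.png',cv2.resize(i,None,fx=5,fy=5,interpolation=cv2.INTER_CUBIC))
E
```

```text
top ring 282 [ 0.5694 -0.2091] 0.030903741905216567
orange 0.98 [142.3, 247.3] [0.5368 0.2565] 0.952
orange 0.87 [201.7, 189.5] [0.63   0.1494] 0.947
orange 0.7 [222.7, 120.9] [0.753  0.1171] 0.95
green 0.82 [186.3, 300.6] [0.4416 0.1755] 0.964
blue 0.76 [392.0, 103.2] [ 0.7859 -0.1893] 0.952
scene ring 227 [ 0.5685 -0.2082] 0.031023121212467124
orange 0.88 [367.2, 150.8] [0.5285 0.2677] 0.615
orange 0.85 [344.3, 208.4] [0.6317 0.152 ] 0.962
green 0.71 [304.5, 148.5] [0.4402 0.1775] 0.947
blue 0.93 [215.4, 358.1] [ 0.7873 -0.1891] 0.969
```

View pics/topst.png

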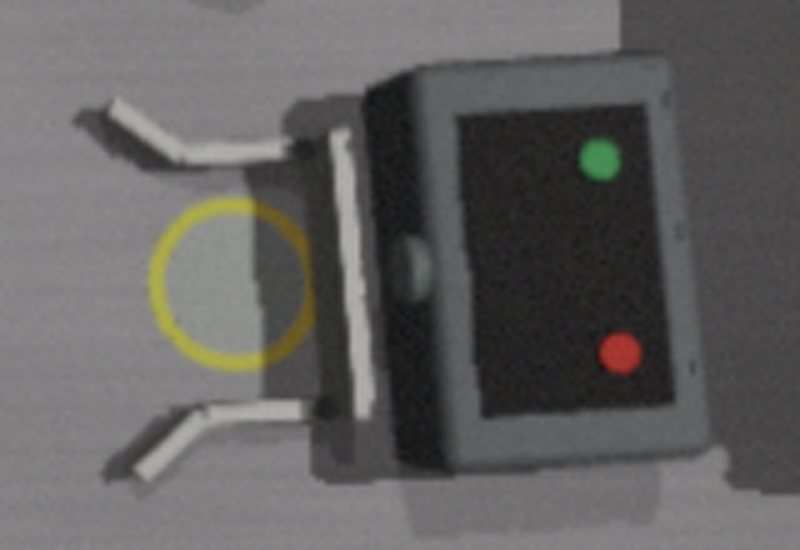

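The station is turned slightly from the world axes, so I fit its axis next. I also work out the pushing geometry: the push uses the outer back of one finger with the jaw direction along the push, so the gripper body stays clear of the tube.

Run:
```python
from h import *
np.set_printoptions(precision=4,suppress=True)
f=lambda x,y,z:onz('top',(350+(x-2)/5,170+(y-2)/5),z)[:2]
a,b=f(348,130,.04),f(356,415,.04)
def ax(p,q): d=(q-p)/np.linalg.norm(q-p); return d
for n,p,q in [('stop L',f(331,133,.04),f(356,415,.04)),('stop R',f(348,130,.04),f(373,413,.04)),
  ('railfar',f(182,156,.018),f(288,149,.018)),('railnear',f(207,413,.018),f(303,408,.018)),
  ('box top R',f(668,55,.062),f(708,445,.062)),('box far',f(425,65,.062),f(668,55,.062)),('screen L',f(458,117,.062),f(482,416,.062)),('screen R',f(645,103,.062),f(675,402,.062))]:
    d=ax(p,q); print(n,p,q,np.degrees(np.arctan2(d[1],d[0])))
s=manip.get_state()
from scipy.spatial.transform import Rotation as Ro
w,x,y,z=s['ee_rot'];print(Ro.from_quat([x,y,z,w]).as_matrix())
```

```text
stop L [ 0.6235 -0.2371] [ 0.5184 -0.2419] -177.37692701962612
stop R [ 0.6245 -0.2436] [ 0.519  -0.2483] -177.4408454378783
railfar [ 0.6179 -0.1863] [ 0.62   -0.2273] -87.00891665047048
railnear [ 0.5194 -0.1923] [ 0.5208 -0.229 ] -87.8793434348709
box top R [ 0.648  -0.3559] [ 0.5061 -0.3622] -177.4535747179282
box far [ 0.6454 -0.2657] [ 0.648  -0.3559] -88.36236171941347
screen L [ 0.6262 -0.2768] [ 0.5179 -0.2802] -178.18391940662536
screen R [ 0.6304 -0.3462] [ 0.5217 -0.3509] -177.51104814258554
[[ 0.0001 -0.9192  0.3938]
 [ 0.0001  0.3938  0.9192]
 [-1.     -0.      0.0001]]
```

>>> move_arm --rows '[[[0,-40,-6],-0.02,85],[[0,-80,-12],-0.04,85],[[0,-120,-18],-0.06,85],[[0,-160,-24],-0.08,85],[[0,-200,-30],-0.1,85],[[0,-240,-36],-0.117,85],[[0,-280,-42],-0.117,85],[[0,-320,-48],-0.117,85]]'

```text
clock: 1.62
position: [0.5032, 0.3571, 0.2315]
ee_rot: [0.567, -0.423, 0.566, 0.423]
contact_force: [-0.1, 0.8, -0.3]
width: 0.0855
```

```bash
cat >> h.py <<'E'
from scipy.spatial.transform import Rotation as Ro
def to(target,ang=None):
    s=manip.get_state();w,x,y,z=s['ee_rot'];M=Ro.from_quat([x,y,z,w]).as_matrix()
    cur=np.degrees(np.arctan2(M[1,2],M[0,2]))
    print('t',s['clock'],'pos',s['position'],'jaw',cur,'F',s['contact_force'],'w',s['width'])
    print('shift mm',1000*M.T@(np.array(target)-s['position']),'turn',None if ang is None else -np.radians(ang-cur))
E
python3 -c "
from h import *
to((.663,.258,.231),73.5)"
```

```text
t 1.6167 pos [0.50321787 0.35710069 0.2314847 ] jaw 73.50476303668368 F [-0.14873528  0.7851433  -0.27897968] w 0.08546742961658257
shift mm [   0.49089154 -181.34417709  -49.65441103] turn 8.313067252356032e-05
```

>>> move_arm --rows '[[[0,-36,-10],0,85],[[0,-73,-20],0,85],[[0,-109,-30],0,85],[[0,-145,-40],0,85],[[0,-181,-50],0,85],[[0,-181,-50],0,85]]'

```text
clock: 2.12
position: [0.6689, 0.2526, 0.23]
ee_rot: [0.568, -0.423, 0.567, 0.42]
contact_force: [-0.1, 0.1, 0.6]
width: 0.0851
```

>>> move_arm --rows '[[[30,0,0],0,85],[[60,0,0],0,85],[[90,0,0],0,85],[[120,0,0],0,85],[[150,0,0],0,85],[[180,0,0],0,85],[[200,0,0],0,85],[[200,0,0],0,85]]'

```text
clock: 2.78
position: [0.6658, 0.251, 0.0243]
ee_rot: [0.565, -0.422, 0.571, 0.421]
contact_force: [-1.1, -0.2, -0.8]
width: 0.0851
```

```bash
python3 -c "
from h import *
to((.663,.258,.008),73.5)
save('scene','scene1');save('top','top1')
print(tubes('top','orange'),tubes('scene','orange'))
i=cv2.imread('pics/scene1.png')[80:280,240:480]
cv2.imwrite('pics/s1.png',cv2.resize(i,None,fx=3,fy=3,interpolation=cv2.INTER_CUBIC))
i=cv2.imread('pics/top1.png')[80:340,80:300]
cv2.imwrite('pics/t1.png',cv2.resize(i,None,fx=2.3,fy=2.3,interpolation=cv2.INTER_CUBIC))
"
```

```text
t 2.7833 pos [0.66579236 0.25101431 0.02428817] jaw 73.17704558885674 F [-1.09065753 -0.16930235 -0.7801953 ] w 0.0850911120219241
shift mm [16.26472471  4.62884062  5.99450404] turn -0.005636617808289306
[(0.9, [202.2, 189.7], array([0.62948893, 0.15126799]), np.float64(0.925)), (0.82, [141.4, 245.0], array([0.53611735, 0.25710158]), np.float64(0.974)), (0.7, [223.6, 119.1], array([0.75250156, 0.11537607]), np.float64(0.946))] [(0.75, [368.1, 262.4], array([0.75278511, 0.11774883]), np.float64(0.96)), (0.74, [364.4, 149.6], array([0.49239531, 0.30265486]), np.float64(0.618)), (0.58, [346.4, 206.7], array([0.63101156, 0.15287097]), np.float64(0.978))]
```

View pics/s1.png

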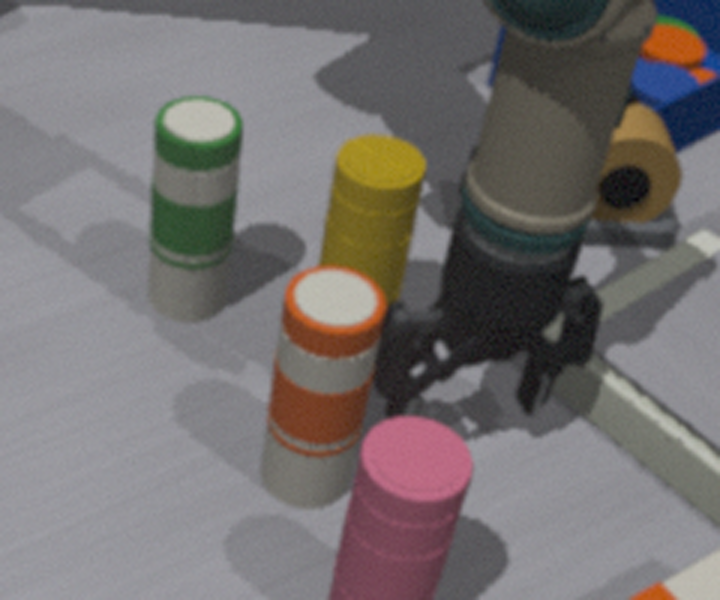

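View pics/t1.png

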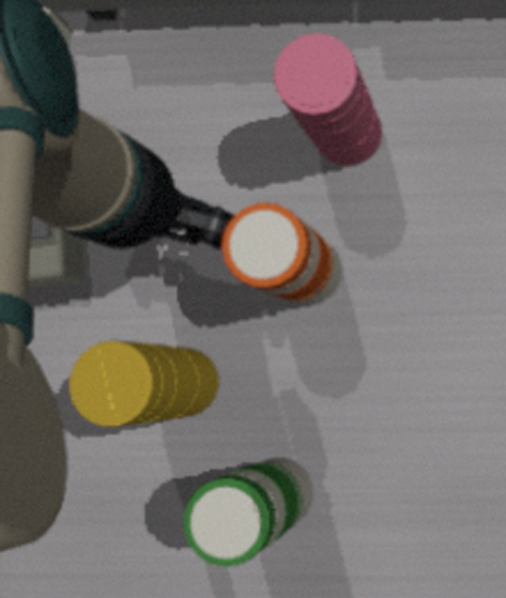

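The scene view shows the gripper standing behind the orange tube, with a knuckle bulge above the fingertip. I need its profile to know at what height it would make contact.

>>> move_arm --rows '[[[10,5,6],0,85],[[10,5,6],0,85],[[10,5,6],0,85],[[10,5,6],0,85]]'

```text
clock: 3.32
position: [0.6684, 0.26, 0.0226]
ee_rot: [0.57, -0.424, 0.566, 0.419]
contact_force: [-0.5, 0.7, 0.5]
width: 0.0848
```

```bash
python3 -c "
from h import *
to((.663,.258,.006),73.5)
s=manip.get_state();p=s['position']
for cam in('scene','top'):
    save(cam,cam+'2')
    print(cam,[proj(cam,p+np.array([0,0,h])).round() for h in (0,.04,.073)])
    c=proj(cam,p+np.array([0,0,.04])).astype(int)
    x0,y0=max(c[0]-75,0),max(c[1]-55,0)
    i=cv2.imread(f'pics/{cam}2.png')[y0:y0+100,x0:x0+130]
    i=cv2.convertScaleAbs(i,alpha=1.8,beta=10)
    print(x0,y0);cv2.imwrite(f'pics/{cam}2z.png',cv2.resize(i,None,fx=6,fy=6,interpolation=cv2.INTER_CUBIC))
"
```

```text
t 3.3167 pos [0.66836043 0.2600125  0.02261883] jaw 73.21093560637652 F [-0.47082387  0.68903685  0.46222967] w 0.0847995812396551
shift mm [16.57496935  4.69785582 -3.48861947] turn -0.00504512541901057
scene [array([396., 223.]), array([400., 209.]), array([404., 197.])]
325 154
top [array([157., 178.]), array([149., 175.]), array([143., 172.])]
74 119
```

View pics/scene2z.png

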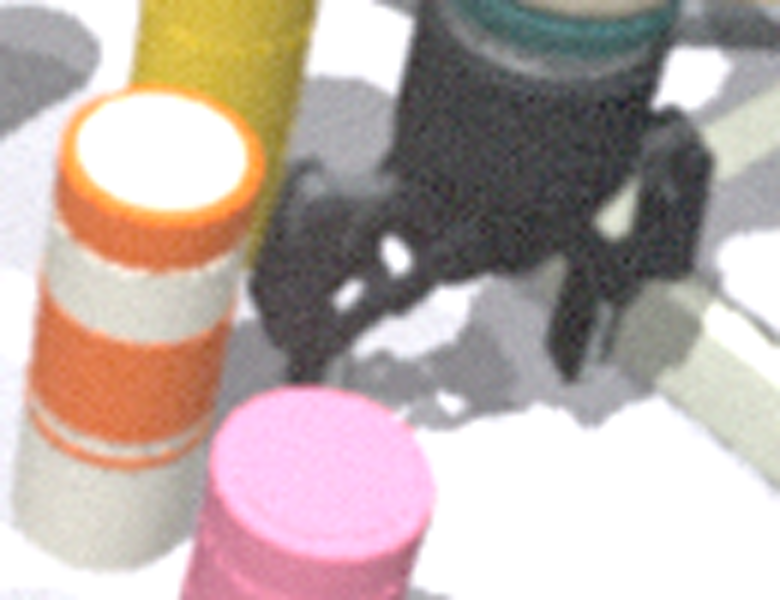

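View pics/top2z.png

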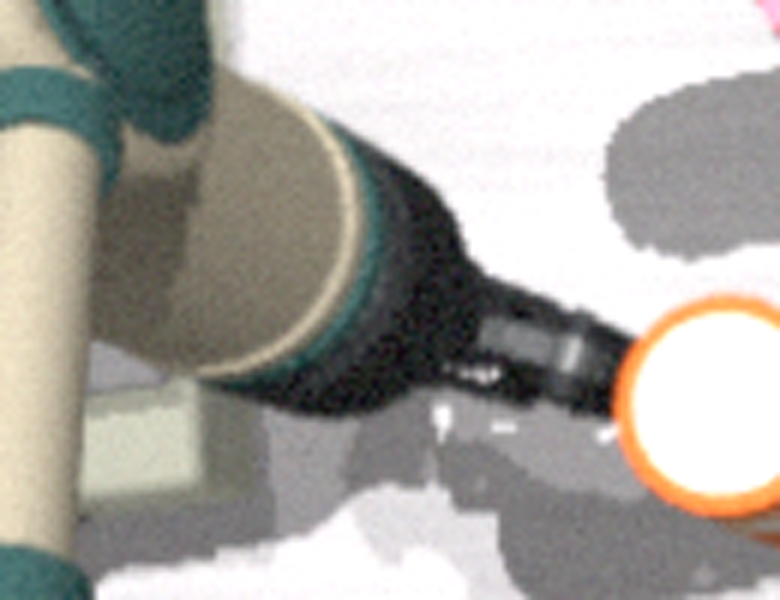

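The elbow of each finger sticks out beyond its tip. I'll overlay a metric grid to get the height at which the outermost back begins, and where the open tips really are.

```bash
python3 -c "
from h import *
s=manip.get_state();p=s['position'];w,x,y,z=s['ee_rot'];M=Ro.from_quat([x,y,z,w]).as_matrix();jz=M[:,2]
i=cv2.imread('pics/scene2.png');x0,y0=345,154
i=cv2.convertScaleAbs(i[y0:y0+80,x0:x0+110],alpha=2.2,beta=20)
i=cv2.resize(i,None,fx=7,fy=7,interpolation=cv2.INTER_CUBIC)
for zz in (.042,.057,.070,-.042,-.057,-.070):
  for k,h in enumerate((0,.013,.033,.053,.073,.093)):
    q=(proj('scene',p+jz*zz+np.array([0,0,h]))-[x0,y0]+.5)*7
    col=[(0,0,255),(0,160,0),(255,0,0)][[.042,.057,.070].index(abs(zz))]
    cv2.circle(i,tuple(int(v) for v in q),4,col,-1)
cv2.imwrite('pics/g2.png',i)
"
```

```text
(no output)
```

View pics/g2.png

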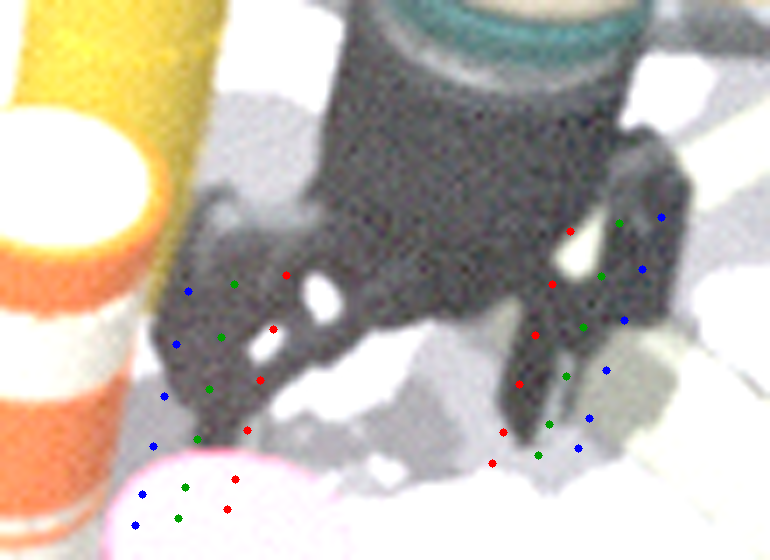

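Each finger's outermost point is the lower corner of its elbow, about 55 mm above the TCP and about 75 mm from the centre line. The open tips sit about 12 mm above the TCP. So with the TCP slightly below zero (tips just off the table), the contact is at about 45–48 mm, well below half height. I'll lower carefully while watching the force.

```bash
python3 -c "
from h import *
for k in range(4):
    s=manip.get_state();print(s['clock'],s['position'],s['contact_force'],s['qd'].round(3)); viewer.get_image('top')
to((.664,.265,.005),73.5)
w,x,y,z=s['ee_rot'];print(Ro.from_quat([x,y,z,w]).as_matrix().round(4))
"
```

```text
3.4167 [0.66846331 0.25979291 0.02247219] [0.76075485 0.27284017 0.19952359] [-0.002  0.002 -0.001  0.    -0.002  0.001]
3.4667 [0.66846094 0.2597266  0.02240055] [-0.3580019   0.72465796  0.36926032] [-0.002  0.003 -0.     0.    -0.001 -0.002]
3.5167 [0.66843105 0.25965713 0.02227974] [ 0.14291467  0.13519269 -0.11500565] [-0.002  0.003  0.001  0.    -0.001 -0.   ]
3.5667 [0.66838913 0.25961399 0.02218314] [ 0.5290903  -0.1358079   0.50381209] [ 0.     0.003  0.002  0.001 -0.002 -0.   ]
t 3.6167 pos [0.66839931 0.25961229 0.02215081] jaw 73.17440226814381 F [-0.82962196 -0.47516586 -0.17422864] w 0.0851612402325295
shift mm [17.10423473  5.91336969  3.87411236] turn -0.005682752457916175
[[ 8.200e-03 -9.572e-01  2.894e-01]
 [-1.900e-03  2.894e-01  9.572e-01]
 [-1.000e+00 -8.400e-03  5.000e-04]]
```

>>> move_arm --rows '[[[3,2,5],0,85],[[6,4,10],0,85],[[10,5,12],0,85],[[14,5,12],0,85],[[18,5,12],0,85],[[18,5,12],0,85],[[18,5,12],0,85]]'

```text
clock: 4.2
position: [0.6669, 0.2723, 0.0034]
ee_rot: [0.569, -0.424, 0.566, 0.419]
contact_force: [0.5, 0.8, 0.7]
width: 0.0853
```

```bash
python3 -c "
from h import *
save('scene','scene3')
to((.6645,.267,-.005),73.5)
i=cv2.imread('pics/scene3.png')[150:250,325:455]
i=cv2.convertScaleAbs(i,alpha=1.8,beta=10)
cv2.imwrite('pics/scene3z.png',cv2.resize(i,None,fx=6,fy=6,interpolation=cv2.INTER_CUBIC))
"
```

```text
t 4.25 pos [0.66718058 0.27231723 0.00385452] jaw 73.1668940117854 F [-0.4200361  -1.24033825  0.53330663] w 0.08488807912001442
shift mm [ 8.84465878  1.09682183 -5.86770536] turn -0.005813796252454161
```

View pics/scene3z.png

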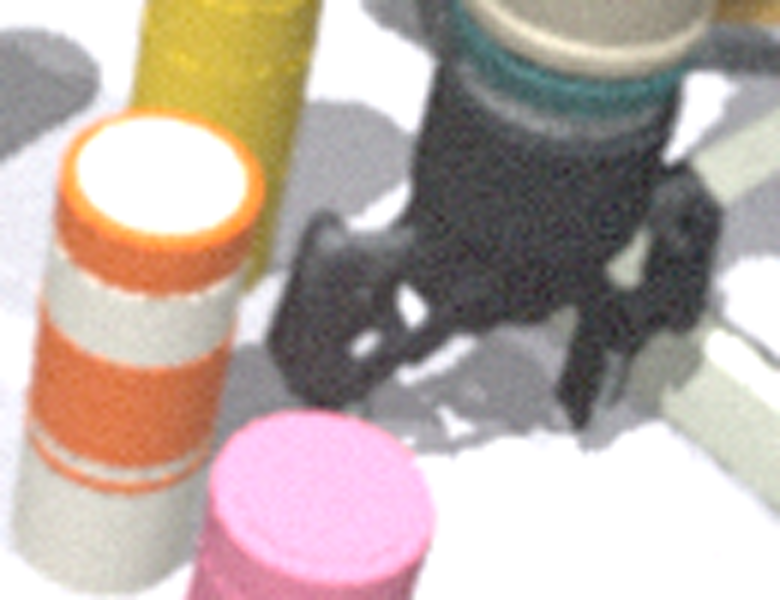

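>>> move_arm --rows '[[[3,0,0],0,85],[[6,0,0],0,85],[[8,0,0],0,85],[[8,0,0],0,85]]'

```text
clock: 4.58
position: [0.6668, 0.2721, -0.0048]
ee_rot: [0.569, -0.423, 0.566, 0.419]
contact_force: [-0.5, 1.1, 0.1]
width: 0.0849
```

```bash
python3 -c "
from h import *
to((.6645,.267,-.006),73.5)
"
```

```text
t 4.5833 pos [ 0.6667913   0.27209766 -0.00482723] jaw 73.16216773042407 F [-0.52951341  1.08249765  0.14198744] w 0.08487965987364439
shift mm [ 1.16994587  0.72470518 -5.54234818] turn -0.005896285423584987
```

No contact with the table. Now a gentle first push.

>>> move_arm --rows '[[[0,0,-6],0,85],[[0,0,-12],0,85],[[0,0,-18],0,85],[[0,0,-23],0,85],[[0,0,-28],0,85],[[0,0,-33],0,85],[[0,0,-38],0,85]]'

```text
clock: 5.17
position: [0.6583, 0.2374, -0.0026]
ee_rot: [0.572, -0.424, 0.564, 0.419]
contact_force: [2.3, 6.2, 6.5]
width: 0.0847
```

```bash
python3 -c "
from h import *
np.set_printoptions(precision=4,suppress=True)
s=manip.get_state();print(s['position'],s['contact_force'],s['moment'])
save('scene','scene4')
print([t for t in tubes('scene','orange')])
print([t for t in tubes('top','orange')])
i=cv2.imread('pics/scene4.png')[150:250,325:455]
i=cv2.convertScaleAbs(i,alpha=1.8,beta=10)
cv2.imwrite('pics/scene4z.png',cv2.resize(i,None,fx=6,fy=6,interpolation=cv2.INTER_CUBIC))
"
```

```text
[ 0.6583  0.2374 -0.0026] [2.3357 6.2488 6.5196] [ 0.3102 -0.1179  0.007 ]
[(0.95, [364.6, 155.2], array([0.5222, 0.273 ]), np.float64(0.724)), (0.68, [339.5, 208.7], array([0.6256, 0.1392]), np.float64(0.943)), (0.55, [371.0, 260.7], array([0.753 , 0.1177]), np.float64(0.936))]
[(0.77, [201.5, 186.3], array([0.6303, 0.1498]), np.float64(0.948)), (0.69, [223.1, 122.2], array([0.7522, 0.1155]), np.float64(0.955)), (0.62, [140.1, 244.0], array([0.5368, 0.2584]), np.float64(0.953))]
```

View pics/scene4z.png

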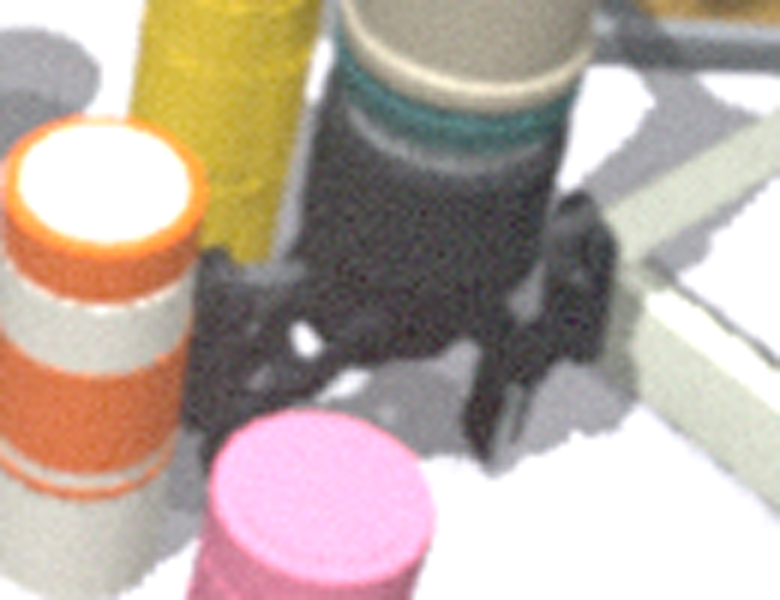

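```bash
python3 -c "
from h import *
np.set_printoptions(precision=4,suppress=True)
for k in range(3):
    save('top','top4');s=manip.get_state();print(s['position'],s['contact_force'],s['moment'])
print([t for t in tubes('top','orange')])
w,x,y,z=s['ee_rot'];print(Ro.from_quat([x,y,z,w]).as_matrix().round(4))
"
```

```text
[ 0.6575  0.2367 -0.0033] [3.0065 5.2319 5.0346] [ 0.2547 -0.1455  0.0526]
[ 0.6575  0.2369 -0.0033] [3.0568 4.3352 3.3505] [ 0.2646 -0.1323  0.0771]
[ 0.6575  0.2369 -0.0034] [2.1693 5.0854 5.0237] [ 0.256  -0.1684  0.0893]
[(0.8, [208.9, 192.3], array([0.6254, 0.1351]), np.float64(0.898)), (0.79, [224.1, 120.2], array([0.7526, 0.1172]), np.float64(0.962)), (0.78, [143.9, 247.2], array([0.5373, 0.2504]), np.float64(0.862))]
[[ 0.0109 -0.957   0.2898]
 [-0.0001  0.2898  0.9571]
 [-0.9999 -0.0105  0.0031]]
```

```bash
python3 -c "
from h import *
i=cv2.imread('pics/top4.png')
cs,_=cv2.findContours(sil('top',(.6256,.1372)).astype(np.uint8),0,1)
a=i[140:240,140:270];a=cv2.resize(a,None,fx=3,fy=3,interpolation=cv2.INTER_CUBIC)
j=i.copy();cv2.drawContours(j,cs,-1,(255,0,0),1)
b=cv2.resize(j[140:240,140:270],None,fx=3,fy=3,interpolation=cv2.INTER_NEAREST)
k=cv2.imread('pics/scene4.png')[150:260,300:400];j=cv2.imread('pics/scene4.png')
cs,_=cv2.findContours(sil('scene',(.6256,.1382)).astype(np.uint8),0,1);cv2.drawContours(j,cs,-1,(255,0,0),1)
c=cv2.resize(k,(273,300),interpolation=cv2.INTER_CUBIC);d=cv2.resize(j[150:260,300:400],(273,300))
cv2.imwrite('pics/c4.png',np.vstack([np.hstack([a,b]),np.hstack([c,d,np.zeros((300,780-546,3),np.uint8)])]))
"
```

```text
(no output)
```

View pics/c4.png

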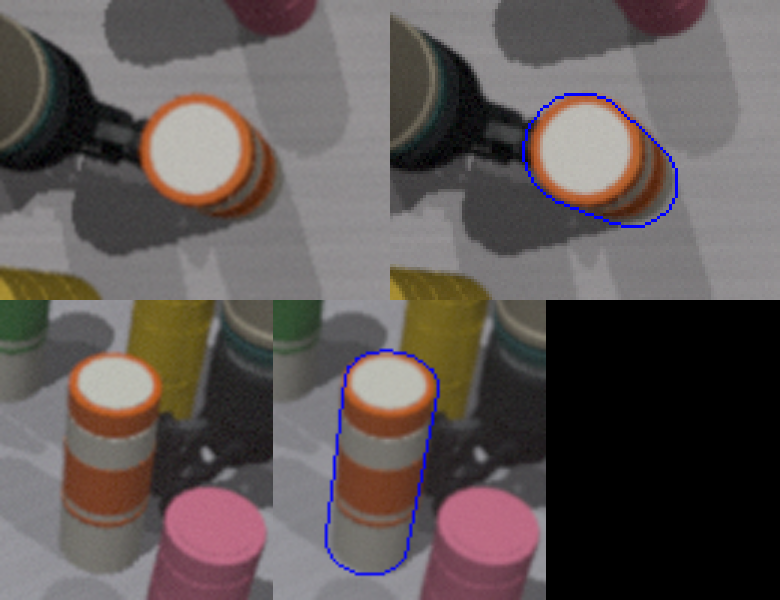

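The tube is leaning forward a few degrees: in the top view the lid is shifted about 3 px ahead of an upright outline. The contact is too high, so I back off at once.

>>> move_arm --rows '[[[0,0,4],0,85],[[0,0,8],0,85],[[0,0,14],0,85],[[0,0,20],0,85],[[0,0,25],0,85],[[0,0,25],0,85]]'

```text
clock: 6.02
position: [0.6649, 0.2621, -0.0038]
ee_rot: [0.571, -0.424, 0.565, 0.419]
contact_force: [0.9, 0.4, -0.0]
width: 0.085
```

```bash
cat >> h.py <<'E'
def tilt(cam,m,p0):
    # fit tilted cylinder: base p, top offset d (over 160mm)
    a=np.linspace(0,2*np.pi,40)
    def S(v):
        ax=np.array([v[2],v[3],.16]);ax=ax/np.linalg.norm(ax)
        u=np.cross([0,1,0],ax);u/=np.linalg.norm(u);w=np.cross(ax,u)
        c0=np.array([v[0],v[1],.08])
        pts=np.array([proj(cam,c0+ax*h+.03*(np.cos(t)*u+np.sin(t)*w)) for h in(-.08,.08) for t in a],np.float32)
        q=np.zeros((420,560),np.uint8);cv2.fillConvexPoly(q,np.round(cv2.convexHull(pts)*16).astype(np.int32),1,shift=4);return q>0
    f=lambda v:1-(S(v)&m).sum()/(S(v)|m).sum()
    v0=np.array([*p0,0,0])
    sx=[v0]+[v0+.008*np.eye(4)[i] for i in range(4)]
    o=minimize(f,v0,method='Nelder-Mead',options=dict(initial_simplex=sx,xatol=2e-4,fatol=1e-4))
    return o.x,1-o.fun
def orange(cam,near):
    b=[]
    for r in finder.trace('orange_tube_centre',cam):
        c=onz(cam,r['centre'],.08)[:2]; b.append((np.linalg.norm(c-near),r))
    d,r=min(b,key=lambda q:q[0])
    return r['score'],tilt(cam,np.array(r['mask']).astype(bool),np.array(near))
E
python3 -c "
from h import *
np.set_printoptions(precision=4,suppress=True)
s=manip.get_state();print(s['position'],s['contact_force'],s['moment'])
for c in('top','scene'):
    save(c,c+'5');print(orange(c,(.627,.14)))
i=cv2.imread('pics/top5.png')
cs,_=cv2.findContours(sil('top',(.6256,.1372)).astype(np.uint8),0,1)
a=i[140:240,140:270];a=cv2.resize(a,None,fx=3,fy=3,interpolation=cv2.INTER_CUBIC)
j=i.copy();cv2.drawContours(j,cs,-1,(255,0,0),1)
b=cv2.resize(j[140:240,140:270],None,fx=3,fy=3,interpolation=cv2.INTER_NEAREST)
cv2.imwrite('pics/c5.png',np.hstack([a,b]))
"
```

```text
[ 0.6649  0.2621 -0.0038] [ 0.8891  0.3721 -0.0041] [0.0157 0.0064 0.0051]
(0.74, (array([ 0.6284,  0.1402, -0.0021, -0.0019]), np.float64(0.965496368038741)))
(0.81, (array([ 0.6293,  0.1406,  0.0044, -0.0024]), np.float64(0.9693877551020408)))
```

View pics/c5.png

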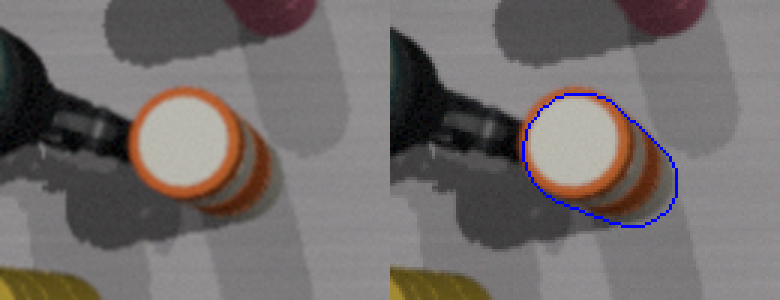

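The tube stands upright again at about (0.628, 0.140), so the elbow contact (~50 mm) is too high. Another option is to push with the flat side of one open finger, which reaches down to the tip. That works only if the gripper body clears a tube offset about 60 mm along the jaw. I'll check the body shape with an overlay.

```bash
python3 -c "
from h import *
s=manip.get_state();p=s['position'];w,x,y,z=s['ee_rot'];M=Ro.from_quat([x,y,z,w]).as_matrix();jy,jz=M[:,1],M[:,2]
img=cv2.imread('pics/scene5.png');x0,y0=340,140
out=[]
def draw(kind):
    i=cv2.convertScaleAbs(img[y0:y0+95,x0:x0+100],alpha=2.2,beta=20)
    i=cv2.resize(i,None,fx=6,fy=6,interpolation=cv2.INTER_CUBIC)
    def P(v): q=(proj('scene',p+jy*v[0]+jz*v[1]+np.array([0,0,v[2]]))-[x0,y0]+.5)*6; return [int(q[0]),int(q[1])]
    for h,c in ((.073,(0,0,255)),(.11,(0,200,0))):
        if kind=='rect': pts=[(a*.038,b*.0425,h) for a,b in((1,1),(1,-1),(-1,-1),(-1,1))]
        elif kind=='rect2': pts=[(a*.0425,b*.038,h) for a,b in((1,1),(1,-1),(-1,-1),(-1,1))]
        else: pts=[(.038*np.cos(t),.038*np.sin(t),h) for t in np.linspace(0,6.28,40)]
        cv2.polylines(i,[np.array([P(v) for v in pts])],True,c,1)
    # finger side planes
    for sg in(1,-1):
        pts=[(.011*sg,zz,hh) for zz,hh in((-.042,.012),(-.057,.012),(-.075,.055),(-.075,.10))]
        cv2.polylines(i,[np.array([P(v) for v in pts])],False,(255,0,0) if sg>0 else (255,0,255),1)
    return i
a=draw('rect');cv2.imwrite('pics/b5.png',a)
cv2.imwrite('pics/b5c.png',draw('c'))
i=img[y0:y0+95,x0:x0+100];i=cv2.convertScaleAbs(i,alpha=3.,beta=10);cv2.imwrite('pics/b5n.png',cv2.resize(i,None,fx=6,fy=6,interpolation=cv2.INTER_CUBIC))
"
```

```text
(no output)
```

View pics/b5.png

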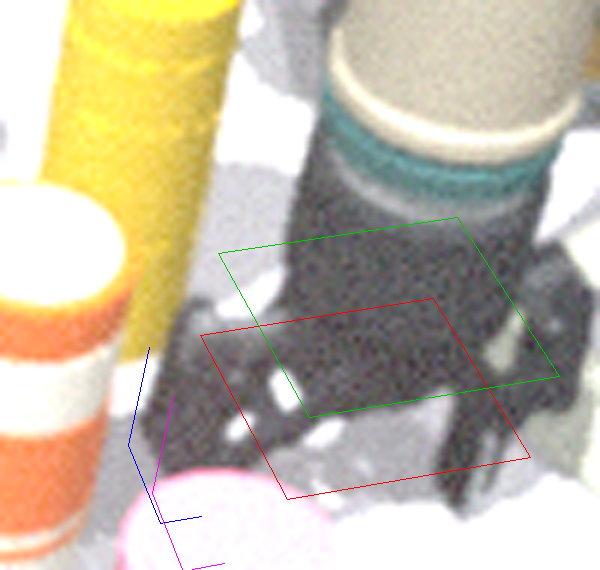

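View pics/b5n.png

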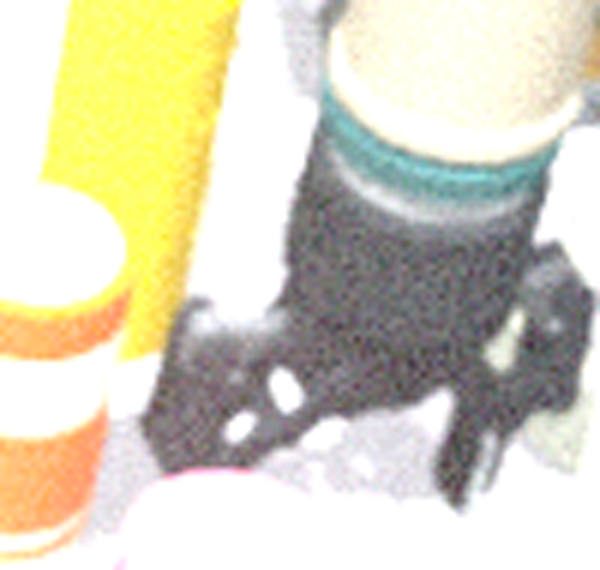

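The overlay shows the elbow corner is higher than I estimated, and the visible body is narrower than the stated box. I'll raise the gripper to camera height for a proper profile view; there is plenty of time (6 of 61 s used).

>>> move_arm --rows '[[[-30,0,10],0,85],[[-70,0,10],0,85],[[-110,0,10],0,85],[[-150,0,10],0,85],[[-190,0,10],0,85],[[-230,0,10],0,85],[[-270,0,10],0,85],[[-300,0,10],0,85]]'

```text
clock: 6.88
position: [0.6646, 0.2702, 0.3009]
ee_rot: [0.572, -0.424, 0.564, 0.418]
contact_force: [0.1, 0.5, -0.9]
width: 0.0849
```

>>> move_arm --rows '[[[-40,0,0],0,85],[[-80,0,0],0,85],[[-120,0,0],0,85],[[-160,0,0],0,85],[[-160,0,0],0,85]]'

```text
clock: 7.3
position: [0.6632, 0.27, 0.4715]
ee_rot: [0.578, -0.426, 0.558, 0.416]
contact_force: [-0.7, 0.3, 1.6]
width: 0.0849
```

```bash
cat > v.py <<'E'
from h import *
import sys
n=sys.argv[1]
s=manip.get_state();p=s['position'];w,x,y,z=s['ee_rot'];M=Ro.from_quat([x,y,z,w]).as_matrix()
print(p,M.round(3).tolist(),s['width'])
o=ray('scene',(280,210))[0];d=M.T@(p-o);print('view dir in tool',d/np.linalg.norm(d))
im=save('scene',n);c=proj('scene',p+np.array([0,0,.06])).astype(int);print(c)
x0,y0=max(c[0]-60,0),max(c[1]-45,0)
i=cv2.imread(f'pics/{n}.png')[y0:y0+85,x0:x0+120];i=cv2.convertScaleAbs(i,alpha=2.2,beta=10)
i=cv2.resize(i,None,fx=6.5,fy=6.5,interpolation=cv2.INTER_CUBIC)
def P(v): q=(proj('scene',p+M@np.array(v))-[x0,y0]+.5)*6.5; return tuple(int(a) for a in q)
for zz in(-.075,-.057,-.042,.042,.057,.075):
  for h in (0,.012,.03,.05,.07,.09,.11): cv2.circle(i,P((-h,0,zz)),2,(0,0,255) if h in(0,.05) else (0,200,0),-1)
for yy in(-.038,-.011,.011,.038):
  for h in (0,.012,.03,.05,.07,.09,.11): cv2.circle(i,P((-h,yy,0)),2,(255,0,255) if h in(0,.05) else (255,0,0),-1)
cv2.imwrite(f'pics/{n}z.png',i)
E
python3 v.py p1
```

```text
[0.66320674 0.26998924 0.47153928] [[0.032, -0.956, 0.29], [0.006, 0.291, 0.957], [-0.999, -0.029, 0.015]] 0.08485859233746595
view dir in tool [0.30437256 0.78611632 0.5379391 ]
[468 -42]
```

View pics/p1z.png

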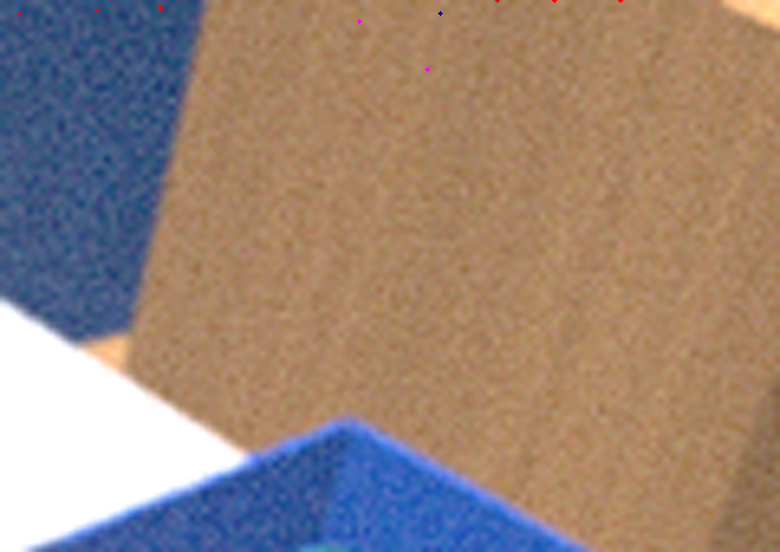

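>>> move_arm --rows '[[[40,0,-10],-0.12,85],[[80,0,-20],-0.24,85],[[120,0,-30],-0.36,85],[[150,0,-40],-0.48,85],[[180,0,-50],-0.6,85],[[190,0,-50],-0.72,85],[[190,0,-50],-0.84,85],[[190,0,-50],-0.96,85]]'

```text
clock: 8.02
position: [0.6517, 0.2219, 0.2736]
ee_rot: [-0.312, 0.643, -0.304, -0.631]
contact_force: [-0.9, -0.7, 0.6]
width: 0.0852
```

```bash
python3 v.py p2
```

```text
[0.651663   0.22186537 0.27361953] [[0.02, -0.783, -0.621], [0.002, -0.621, 0.784], [-1.0, -0.017, -0.011]] 0.08524788681074388
view dir in tool [0.54040948 0.05644729 0.83950658]
[409  88]
```

View pics/p2z.png

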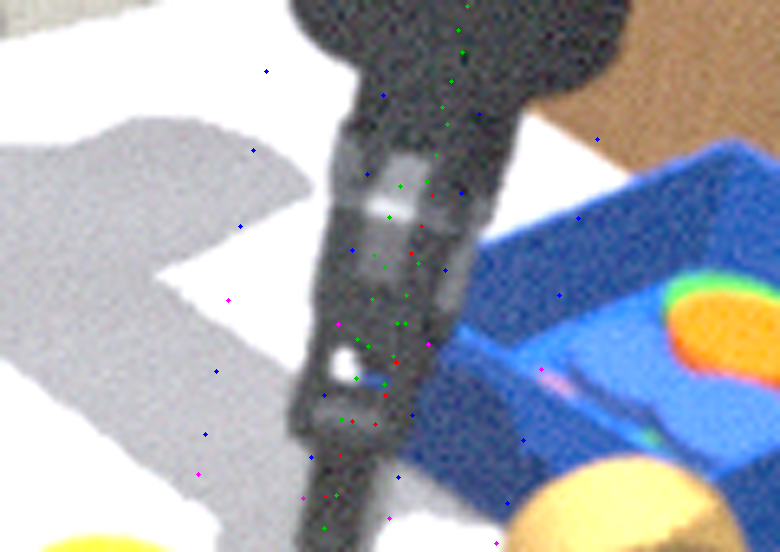

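The profile shows every upper part of the gripper (elbow ±15 mm, palm ±20 mm, round body ±38 mm from about 120 mm up) is wider than the fingertips. A truly vertical tool therefore cannot touch the tube low. It needs about 15–20° of lean, tips forward. Moves keep the measured orientation, and poses out of reach are only approached. So I'll stretch beyond reach towards −y, away from everything, and see whether the tool leans outward there.

>>> move_arm --rows '[[[-16,40,-10],0.11,85],[[-32,80,-20],0.22,60],[[-48,120,-30],0.33,24],[[-64,160,-40],0.44,24],[[-80,200,-50],0.55,24],[[-96,240,-60],0.66,24],[[-112,280,-70],0.77,24],[[-128,318,-80],0.88,24]]'

```text
clock: 8.73
position: [0.4595, -0.026, 0.3904]
ee_rot: [0.557, -0.448, 0.544, 0.44]
contact_force: [1.2, -0.5, -0.1]
width: 0.0241
```

```bash
python3 -c "
from h import *
np.set_printoptions(precision=4,suppress=True)
to((.27,-.28,.42),25);to((-.09,-.75,.42),-7)
s=manip.get_state();print(s['qpos']);w,x,y,z=s['ee_rot'];print(Ro.from_quat([x,y,z,w]).as_matrix()[:,0])
"
```

```text
t 8.7333 pos [ 0.4595 -0.026   0.3904] jaw 77.77336062353623 F [ 1.1889 -0.5215 -0.0936] w 0.024087690576405706
shift mm [ -34.185   130.7461 -288.1641] turn 0.921068900223035
t 8.7333 pos [ 0.4595 -0.026   0.3904] jaw 77.77336062353623 F [ 1.1889 -0.5215 -0.0936] w 0.024087690576405706
shift mm [ -42.7811  382.9252 -823.7309] turn 1.4795742608612206
[-0.2134  0.0353  1.4196  0.007   1.6673 -1.57  ]
[ 0.0204  0.0027 -0.9998]
```

>>> move_arm --rows '[[[-4,16,-36],0.11,24],[[-8,33,-72],0.22,24],[[-13,49,-108],0.33,24],[[-17,65,-144],0.44,24],[[-21,82,-180],0.55,24],[[-26,98,-216],0.66,24],[[-30,114,-252],0.77,24],[[-34,130,-288],0.88,24]]'

```text
clock: 9.4
position: [0.2688, -0.2806, 0.4195]
ee_rot: [0.695, -0.165, 0.681, 0.164]
contact_force: [-0.0, -0.6, 0.1]
width: 0.0241
```

```bash
python3 -c "
from h import *
np.set_printoptions(precision=4,suppress=True)
to((.09,-.55,.42),0);to((-.09,-.75,.42),-7)
s=manip.get_state();print(s['qpos']);w,x,y,z=s['ee_rot'];print(Ro.from_quat([x,y,z,w]).as_matrix()[:,0])
save('scene','q1')
"
```

```text
t 9.4 pos [ 0.2688 -0.2806  0.4195] jaw 26.876549739352637 F [-0.0341 -0.5601  0.1488] w 0.024056030679818735
shift mm [  -4.942  -159.5336 -281.2148] turn 0.4690842845277273
t 9.4 pos [ 0.2688 -0.2806  0.4195] jaw 26.876549739352637 F [-0.0341 -0.5601  0.1488] w 0.024056030679818735
shift mm [  -9.1908 -256.5869 -532.1383] turn 0.5912573321673305
[-1.0043 -0.0747  1.458   0.019   1.75   -1.4698]
[ 0.0202  0.003  -0.9998]
```

View pics/q1.png

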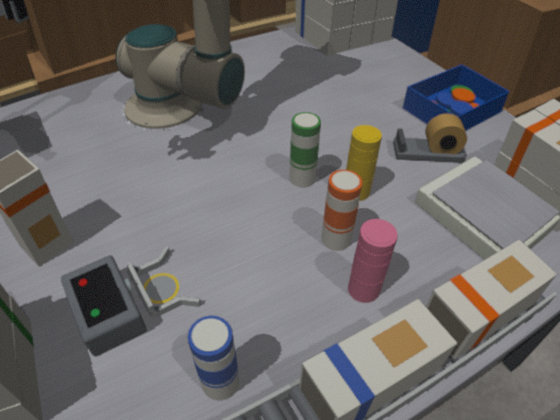

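The picture shows all tubes standing, with the orange one at (340,210). I continue to the stretch position.

>>> move_arm --rows '[[[0,-20,-36],0.08,24],[[0,-40,-71],0.16,24],[[0,-60,-106],0.24,24],[[0,-80,-141],0.32,24],[[0,-100,-176],0.4,24],[[0,-120,-211],0.47,24],[[0,-140,-246],0.55,24],[[0,-160,-281],0.59,24]]'

```text
clock: 10.12
position: [0.0811, -0.5557, 0.4169]
ee_rot: [0.71, 0.049, 0.7, -0.05]
contact_force: [0.9, -0.6, 0.3]
width: 0.0238
```

```bash
python3 -c "
from h import *
np.set_printoptions(precision=4,suppress=True)
to((-.09,-.75,.42),-7);to((-.12,-1.,.42),-7)
s=manip.get_state();print(s['qpos']);w,x,y,z=s['ee_rot'];print(Ro.from_quat([x,y,z,w]).as_matrix())
"
```

```text
t 10.1167 pos [ 0.0811 -0.5557  0.4169] jaw -8.02962503377755 F [ 0.9065 -0.6178  0.3489] w 0.023755951619020936
shift mm [  -5.0909 -216.2509 -142.2454] turn -0.01797034690037609
t 10.1167 pos [ 0.0811 -0.5557  0.4169] jaw -8.02962503377755 F [ 0.9065 -0.6178  0.3489] w 0.023755951619020936
shift mm [  -4.971  -467.9904 -137.0306] turn -0.01797034690037609
[-1.5591  0.2101  1.1505  0.0147  1.7785 -1.4159]
[[ 0.0144  0.1397  0.9901]
 [-0.0022  0.9902 -0.1397]
 [-0.9999 -0.0002  0.0145]]
```

>>> move_arm --rows '[[[0,-31,-20],0,24],[[0,-62,-40],0,24],[[0,-93,-61],0,24],[[0,-124,-81],0,24],[[0,-155,-101],0,24],[[0,-186,-121],0,24],[[0,-216,-142],0,24],[[0,-216,-142],0,24]]'

```text
clock: 10.78
position: [-0.0954, -0.7545, 0.4074]
ee_rot: [0.71, 0.054, 0.701, -0.051]
contact_force: [0.2, 1.6, -1.7]
width: 0.0238
```

>>> move_arm --rows '[[[0,-30,0],0,24],[[0,-60,0],0,24],[[0,-90,0],0,24],[[0,-120,0],0,24],[[0,-150,0],0,24],[[0,-180,0],0,24]]'

```text
clock: 11.28
position: [-0.1111, -0.8571, 0.3655]
ee_rot: [0.709, 0.043, 0.701, -0.062]
contact_force: [0.7, -0.5, -0.1]
width: 0.0238
```

```bash
cat > st.py <<'E'
from h import *
np.set_printoptions(precision=4,suppress=True)
s=manip.get_state();w,x,y,z=s['ee_rot'];M=Ro.from_quat([x,y,z,w]).as_matrix()
print(s['clock'],s['position'],s['qpos'],s['contact_force']);print(M)
print('lean deg',np.degrees(np.arccos(-M[2,0])),'az',np.degrees(np.arctan2(M[1,0],M[0,0])),'jaw az',np.degrees(np.arctan2(M[1,2],M[0,2])))
E
python3 st.py
```

```text
11.2833 [-0.1111 -0.8571  0.3655] [-1.7864  0.8158  0.2231  0.017   2.0783 -1.629 ] [ 0.7445 -0.5024 -0.1207]
[[ 0.0093  0.1486  0.9889]
 [-0.0269  0.9886 -0.1483]
 [-0.9996 -0.0253  0.0132]]
lean deg 1.6321918971186586 az -70.99245184778519 jaw az -8.527310360563282
```

>>> move_arm --rows '[[[0,-400,0],0,24],[[0,-400,0],0,24],[[0,-400,0],0,24],[[0,-400,0],0,24]]'

```text
clock: 11.62
position: [-0.1199, -0.9066, 0.306]
ee_rot: [0.708, 0.032, 0.701, -0.073]
contact_force: [-0.6, -0.2, -0.6]
width: 0.024
```

```bash
python3 st.py
```

```text
11.6167 [-0.1199 -0.9066  0.306 ] [-1.7852  0.8848  0.2227  0.019   1.978  -1.6278] [-0.5658 -0.2128 -0.5866]
[[ 0.0051  0.149   0.9888]
 [-0.0585  0.9872 -0.1485]
 [-0.9983 -0.057   0.0138]]
lean deg 3.364431257627949 az -84.99299045742985 jaw az -8.540237777858426
```

The lean grows towards −y (3.4° now), so the method works. I continue, adding an upward component to hold height.

>>> move_arm --rows '[[[-200,-400,0],0,24],[[-200,-400,0],0,24],[[-200,-400,0],0,24],[[-200,-400,0],0,24],[[-200,-400,0],0,24],[[-200,-400,0],0,24]]'

```text
clock: 12.12
position: [-0.1248, -0.9186, 0.3099]
ee_rot: [0.707, 0.019, 0.702, -0.087]
contact_force: [-0.4, 0.4, 0.4]
width: 0.024
```

```bash
python3 st.py
```

```text
12.1167 [-0.1248 -0.9186  0.3099] [-1.789   0.8826  0.2205  0.0223  1.9438 -1.6302] [-0.4403  0.4106  0.3809]
[[-0.0002  0.1491  0.9888]
 [-0.0966  0.9842 -0.1485]
 [-0.9953 -0.0955  0.0142]]
lean deg 5.543341076980182 az -90.10527889278774 jaw az -8.538495560229798
```

>>> move_arm --rows '[[[-60,-120,0],0,24],[[-60,-120,0],0,24],[[-60,-120,0],0,24]]'

```text
clock: 12.37
position: [-0.1277, -0.9288, 0.3179]
ee_rot: [0.705, 0.005, 0.702, -0.101]
contact_force: [-0.2, 0.6, -0.4]
width: 0.024
```

```bash
python3 st.py
```

```text
12.3667 [-0.1277 -0.9288  0.3179] [-1.7909  0.8754  0.2205  0.0255  1.9117 -1.6307] [-0.1812  0.6258 -0.362 ]
[[-0.0057  0.1491  0.9888]
 [-0.1355  0.9796 -0.1485]
 [-0.9908 -0.1348  0.0147]]
lean deg 7.792544977402971 az -92.39020030544586 jaw az -8.538844048902106
```

>>> move_arm --rows '[[[-60,-120,0],0,24],[[-60,-120,0],0,24],[[-60,-120,0],0,24]]'

```text
clock: 12.62
position: [-0.1303, -0.9376, 0.3286]
ee_rot: [0.703, -0.009, 0.702, -0.115]
contact_force: [0.5, -0.2, 1.1]
width: 0.0238
```

>>> move_arm --rows '[[[-60,-120,0],0,24],[[-60,-120,0],0,24],[[-60,-120,0],0,24]]'

```text
clock: 12.87
position: [-0.1325, -0.945, 0.342]
ee_rot: [0.701, -0.023, 0.701, -0.129]
contact_force: [0.2, -0.0, 0.9]
width: 0.0239
```

```bash
python3 st.py
```

```text
12.8667 [-0.1325 -0.945   0.342 ] [-1.7948  0.8538  0.2205  0.0323  1.8538 -1.6319] [ 0.1568 -0.0311  0.873 ]
[[-0.0168  0.1481  0.9888]
 [-0.2133  0.9657 -0.1483]
 [-0.9769 -0.2134  0.0154]]
lean deg 12.352008132399257 az -94.50220847633369 jaw az -8.52902239619533
```

>>> move_arm --rows '[[[-60,-120,0],0,24],[[-60,-120,0],0,24],[[-60,-120,0],0,24]]'

```text
clock: 13.12
position: [-0.1346, -0.9511, 0.3578]
ee_rot: [0.698, -0.037, 0.701, -0.143]
contact_force: [0.1, -0.4, 0.7]
width: 0.0236
```

>>> move_arm --rows '[[[-60,-120,0],0,24],[[-60,-120,0],0,24],[[-60,-120,0],0,24]]'

```text
clock: 13.37
position: [-0.1364, -0.9558, 0.3759]
ee_rot: [0.695, -0.052, 0.7, -0.157]
contact_force: [-0.3, 0.8, -1.0]
width: 0.0238
```

>>> move_arm --rows '[[[-60,-120,0],0,24],[[-60,-120,0],0,24],[[-60,-120,0],0,24]]'

```text
clock: 13.62
position: [-0.138, -0.959, 0.3962]
ee_rot: [0.692, -0.066, 0.698, -0.172]
contact_force: [1.0, 0.5, 0.5]
width: 0.0243
```

>>> move_arm --rows '[[[-60,-120,0],0,24],[[-60,-120,0],0,24],[[-60,-120,0],0,24]]'

```text
clock: 13.87
position: [-0.1393, -0.9608, 0.4183]
ee_rot: [0.688, -0.081, 0.697, -0.186]
contact_force: [1.1, -0.3, 1.1]
width: 0.0238
```

```bash
python3 st.py; python3 -c "
from h import *
to((.08,-.56,.42));to((.27,-.28,.42));to((.46,-.03,.40))"
```

```text
13.8667 [-0.1393 -0.9608  0.4183] [-1.8038  0.7849  0.2205  0.0471  1.7592 -1.6346] [ 1.1024 -0.3305  1.1294]
[[-0.0398  0.1433  0.9889]
 [-0.3683  0.9179 -0.1478]
 [-0.9289 -0.3701  0.0162]]
lean deg 21.74366554824905 az -96.17195301006801 jaw az -8.50257857700224
t 13.8667 pos [-0.13929603 -0.96076068  0.41829949] jaw -8.50257857700224 F [ 1.10237996 -0.33047306  1.12937366] w 0.023846899969582547
shift mm [-157.91692803  398.64153426  157.63859961] turn None
t 13.8667 pos [-0.13929603 -0.96076068  0.41829949] jaw -8.50257857700224 F [ 1.10237996 -0.33047306  1.12937366] w 0.023846899969582547
shift mm [-268.61045591  682.87142508  304.1319853 ] turn None
t 13.8667 pos [-0.13929603 -0.96076068  0.41829949] jaw -8.50257857700224 F [ 1.10237996 -0.33047306  1.12937366] w 0.023846899969582547
shift mm [-349.6777489   946.96705783  454.73607145] turn None
```

The lean is now 21.7° towards azimuth −96°, with the jaw almost level across the push direction. Travelling back high over the table.

>>> move_arm --rows '[[[-14,35,14],0,24],[[-28,70,28],0,24],[[-42,105,42],0,24],[[-56,140,56],0,24],[[-70,175,70],0,24],[[-84,210,84],0,24],[[-98,245,98],0,24],[[-112,280,112],0,24]]'

```text
clock: 14.53
position: [0.0154, -0.6793, 0.4209]
ee_rot: [0.688, -0.081, 0.697, -0.186]
contact_force: [1.2, 1.0, 0.0]
width: 0.0241
```

```bash
python3 st.py; python3 -c "
from h import *
to((.27,-.28,.42));to((.46,-.03,.40))"
```

```text
14.5333 [ 0.0154 -0.6793  0.4209] [-1.6436  0.1851  1.2348 -0.0131  1.3419 -1.4914] [1.2117 1.0274 0.0294]
[[-0.0397  0.1435  0.9889]
 [-0.3688  0.9176 -0.148 ]
 [-0.9286 -0.3706  0.0165]]
lean deg 21.77585440839853 az -96.1447563552867 jaw az -8.511826208805553
t 14.5333 pos [ 0.01536401 -0.67934275  0.4208547 ] jaw -8.511826208805553 F [1.21173167 1.02742301 0.02938252] w 0.024094260887584578
shift mm [-156.61340675  403.31182711  192.68279876] turn None
t 14.5333 pos [ 0.01536401 -0.67934275  0.4208547 ] jaw -8.511826208805553 F [1.21173167 1.02742301 0.02938252] w 0.024094260887584578
shift mm [-237.79666854  667.40076333  343.23615067] turn None
```

>>> move_arm --rows '[[[-14,35,17],0,24],[[-28,71,34],0,24],[[-42,106,51],0,24],[[-56,142,68],0,24],[[-70,177,85],0,24],[[-84,212,102],0,24],[[-98,248,119],0,24],[[-112,283,136],0,24]]'

```text
clock: 15.2
position: [0.1937, -0.3984, 0.4227]
ee_rot: [0.688, -0.081, 0.696, -0.187]
contact_force: [0.8, 0.7, -1.0]
width: 0.0243
```

```bash
python3 st.py; python3 -c "
from h import *
to((.44,-.03,.40));to((.65,.25,.28))"
```

```text
15.2 [ 0.1937 -0.3984  0.4227] [-1.1111 -0.1546  1.5781 -0.2036  1.3954 -0.955 ] [ 0.8165  0.6896 -0.9765]
[[-0.039   0.1451  0.9887]
 [-0.3699  0.917  -0.1492]
 [-0.9282 -0.3716  0.0179]]
lean deg 21.83828326510307 az -96.02174171302572 jaw az -8.57919114637635
t 15.2 pos [ 0.19368123 -0.39837647  0.42273181] jaw -8.57919114637635 F [ 0.81652883  0.68964496 -0.97653664] w 0.024318581567735184
shift mm [-124.787317    381.98158076  188.17303589] turn None
t 15.2 pos [ 0.19368123 -0.39837647  0.42273181] jaw -8.57919114637635 F [ 0.81652883  0.68964496 -0.97653664] w 0.024318581567735184
shift mm [-125.1757607   713.79364216  351.88193919] turn None
```

>>> move_arm --rows '[[[-11,34,17],0,24],[[-22,68,34],0,24],[[-33,102,51],0,24],[[-44,136,68],0,24],[[-55,170,85],0,24],[[-66,204,102],0,24],[[-77,238,119],0,24],[[-88,272,136],0,24]]'

```text
clock: 15.87
position: [0.3715, -0.1345, 0.4064]
ee_rot: [0.689, -0.081, 0.695, -0.187]
contact_force: [0.1, -0.9, -0.4]
width: 0.0239
```

```bash
python3 st.py; python3 -c "
from h import *
to((.6,.13,.36));to((.65,.25,.28))"
```

```text
15.8667 [ 0.3715 -0.1345  0.4064] [-0.1799 -0.0738  1.5493 -0.3809  1.629  -0.0567] [ 0.0606 -0.8631 -0.4193]
[[-0.0366  0.1451  0.9887]
 [-0.3706  0.9169 -0.1483]
 [-0.9281 -0.3718  0.0202]]
lean deg 21.862621647565238 az -95.63970834176551 jaw az -8.529606341456718
t 15.8667 pos [ 0.3714553  -0.13451709  0.40644695] jaw -8.529606341456718 F [ 0.06062313 -0.86313058 -0.4193155 ] w 0.02387090519453585
shift mm [-63.28185397 292.96900986 185.80595358] turn None
t 15.8667 pos [ 0.3714553  -0.13451709  0.40644695] jaw -8.529606341456718 F [ 0.06062313 -0.86313058 -0.4193155 ] w 0.02387090519453585
shift mm [-35.33484084 439.99799328 215.82998552] turn None
```

>>> move_arm --rows '[[[-3,36,18],0,24],[[-6,72,35],0,24],[[-9,108,53],0,24],[[-12,144,71],0,24],[[-15,180,88],0,24],[[-18,216,106],0,24],[[-21,252,124],0,24],[[-24,288,141],0,24]]'

```text
clock: 16.53
position: [0.5544, 0.1195, 0.3242]
ee_rot: [0.69, -0.081, 0.695, -0.187]
contact_force: [1.1, -0.9, 1.1]
width: 0.0238
```

```bash
python3 st.py; python3 -c "
from h import *
to((.65,.25,.25))"
```

```text
16.5333 [0.5544 0.1195 0.3242] [ 0.3097  0.3208  1.277  -0.3516  1.6925  0.4452] [ 1.0978 -0.881   1.0847]
[[-0.0354  0.145   0.9888]
 [-0.3702  0.9171 -0.1477]
 [-0.9283 -0.3713  0.0212]]
lean deg 21.833663456600018 az -95.46599556508448 jaw az -8.49604124268368
t 16.5333 pos [0.55442684 0.11945491 0.3242438 ] jaw -8.49604124268368 F [ 1.09776482 -0.88097824  1.08471457] w 0.02383775082010771
shift mm [ 17.20158894 161.1470754   73.64860089] turn None
```

>>> move_arm --rows '[[[3,32,15],0,24],[[6,65,30],0,24],[[10,97,45],0,24],[[14,130,60],0,24],[[17,161,74],0,24],[[17,161,74],0,24]]'

```text
clock: 17.03
position: [0.6521, 0.2546, 0.2436]
ee_rot: [0.689, -0.082, 0.696, -0.185]
contact_force: [0.4, 0.2, -0.8]
width: 0.024
```

```bash
python3 st.py; python3 -c "
from h import *
np.set_printoptions(precision=4,suppress=True)
to((.650,.235,.10));to((.646,.218,.006))
save('scene','s6');save('top','t6')
for c in('top','scene'): print(orange(c,(.6285,.1403)))"
```

```text
17.0333 [0.6521 0.2546 0.2436] [ 0.4386  0.5894  1.0236 -0.3273  1.7233  0.5676] [ 0.3577  0.1537 -0.8152]
[[-0.0382  0.1394  0.9895]
 [-0.3689  0.9183 -0.1436]
 [-0.9287 -0.3705  0.0163]]
lean deg 21.769722312631366 az -95.91488896013948 jaw az -8.258525667638034
t 17.0333 pos [0.6521 0.2546 0.2436] jaw -8.258525667638034 F [ 0.3577  0.1537 -0.8152] w 0.024046725853841253
shift mm [140.7133  34.9155  -1.5882] turn None
t 17.0333 pos [0.6521 0.2546 0.2436] jaw -8.258525667638034 F [ 0.3577  0.1537 -0.8152] w 0.024046725853841253
shift mm [234.4336  53.5753  -4.6396] turn None
(0.9, (array([0.6285, 0.1403, 0.    , 0.    ]), np.float64(0.0)))
(0.87, (array([ 0.6289,  0.1402,  0.0037, -0.0016]), np.float64(0.9828593689131282)))
```

View pics/s6.png

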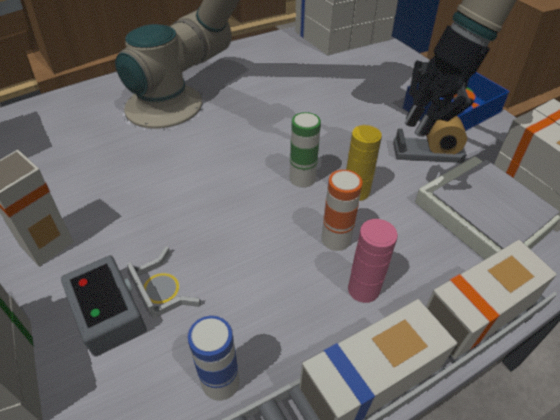

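>>> move_arm --rows '[[[35,9,0],0,24],[[70,18,0],0,24],[[105,26,-1],0,24],[[140,35,-2],0,24],[[140,35,-2],0,24],[[140,35,-2],0,24]]'

```text
clock: 17.73
position: [0.6473, 0.2282, 0.1088]
ee_rot: [0.689, -0.081, 0.695, -0.188]
contact_force: [0.4, -0.0, 1.3]
width: 0.0238
```

```bash
python3 st.py; python3 -c "
from h import *
np.set_printoptions(precision=4,suppress=True)
to((.648,.222,.014))"
```

```text
17.7333 [0.6473 0.2282 0.1088] [ 0.411   0.6357  1.2731 -0.3352  1.4352  0.6446] [ 0.4168 -0.0413  1.3418]
[[-0.0372  0.146   0.9886]
 [-0.3717  0.9162 -0.1493]
 [-0.9276 -0.3731  0.0202]]
lean deg 21.93784830247211 az -95.7175310918751 jaw az -8.589930371401588
t 17.7333 pos [0.6473 0.2282 0.1088] jaw -8.589930371401588 F [ 0.4168 -0.0413  1.3418] w 0.023765902497050115
shift mm [90.2175 29.7767 -0.2674] turn None
```

>>> move_arm --rows '[[[18,6,0],0,24],[[36,12,0],0,24],[[54,18,0],0,24],[[72,24,0],0,24],[[86,29,0],0,24],[[86,29,0],0,24],[[86,29,0],0,24]]'

```text
clock: 18.32
position: [0.65, 0.2232, 0.0212]
ee_rot: [0.69, -0.08, 0.694, -0.188]
contact_force: [0.4, -0.6, 0.7]
width: 0.0242
```

```bash
python3 st.py; python3 -c "
from h import *
np.set_printoptions(precision=4,suppress=True)
to((.648,.222,.010))
for c in('scene','top'):
    save(c,c+'7')
i=cv2.imread('pics/scene7.png')[130:260,310:470]
cv2.imwrite('pics/z7.png',cv2.resize(cv2.convertScaleAbs(i,alpha=1.8,beta=10),None,fx=4.6,fy=4.6,interpolation=cv2.INTER_CUBIC))
i=cv2.imread('pics/top7.png')[130:260,110:270]
cv2.imwrite('pics/y7.png',cv2.resize(cv2.convertScaleAbs(i,alpha=1.8,beta=10),None,fx=4.6,fy=4.6,interpolation=cv2.INTER_CUBIC))
"
```

```text
18.3167 [0.65   0.2232 0.0212] [ 0.4037  0.7083  1.3644 -0.3498  1.2748  0.6962] [ 0.4354 -0.5596  0.7391]
[[-0.0336  0.1475  0.9885]
 [-0.3708  0.9166 -0.1494]
 [-0.9281 -0.3716  0.0239]]
lean deg 21.8614052422904 az -95.17588433704645 jaw az -8.59501552658459
t 18.3167 pos [0.65   0.2232 0.0212] jaw -8.59501552658459 F [ 0.4354 -0.5596  0.7391] w 0.024222467010176055
shift mm [10.8828  2.7752 -2.0534] turn None
```

View pics/z7.png

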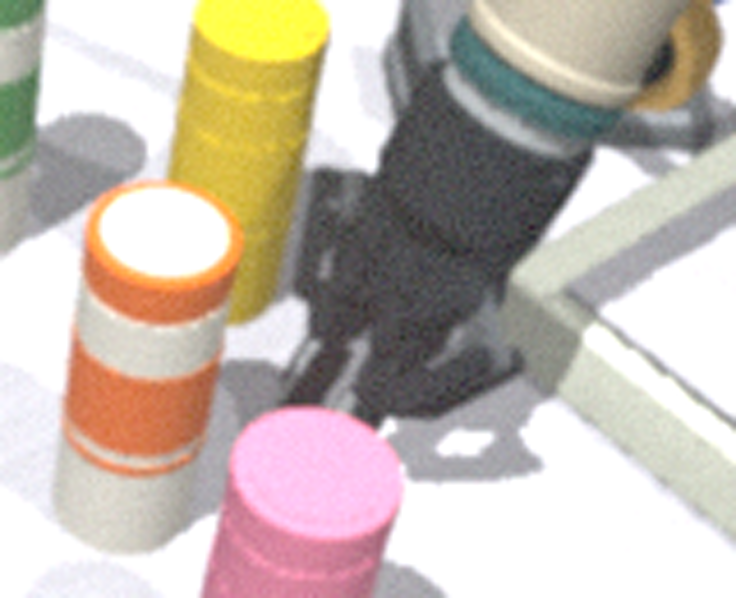

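View pics/y7.png

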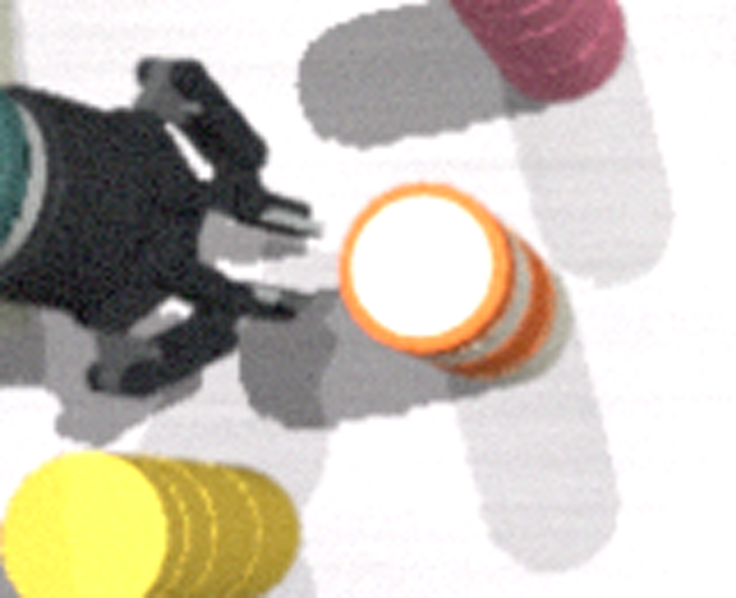

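The tips now clearly lead the rest of the gripper and sit low behind the tube. I lower a little more, align the cradle with the push, then check and push gently.

>>> move_arm --rows '[[[4,-2,0],0.04,24],[[8,-4,1],0.08,24],[[12,-7,1],0.12,24],[[12,-7,1],0.12,24],[[12,-7,1],0.12,24]]'

```text
clock: 18.83
position: [0.6509, 0.2128, 0.0149]
ee_rot: [0.695, -0.038, 0.68, -0.228]
contact_force: [-0.2, 0.5, -0.5]
width: 0.0239
```

```bash
python3 st.py; python3 -c "
from h import *
np.set_printoptions(precision=4,suppress=True)
to((.6285+.0117*1,.1403+.0393,.011));to((.563+.0117,-.079+.0393,.011))
"
```

```text
18.8333 [0.6509 0.2128 0.0149] [ 0.3904  0.7071  1.3849 -0.3555  1.2486  0.8123] [-0.2258  0.5262 -0.4668]
[[-0.0299  0.2653  0.9637]
 [-0.3693  0.893  -0.2573]
 [-0.9288 -0.3636  0.0712]]
lean deg 21.74740498077032 az -94.63226412325287 jaw az -14.947692767333315
t 18.8333 pos [0.6509 0.2128 0.0149] jaw -14.947692767333315 F [-0.2258  0.5262 -0.4668] w 0.023916476022251526
shift mm [ 16.1956 -31.0524  -2.0119] turn None
t 18.8333 pos [0.6509 0.2128 0.0149] jaw -14.947692767333315 F [-0.2258  0.5262 -0.4668] w 0.023916476022251526
shift mm [  99.1442 -244.2597   -8.7128] turn None
```

>>> move_arm --rows '[[[3,-7,0],0,24],[[6,-14,-1],0,24],[[9,-21,-1],0,24],[[11,-27,-2],0,24],[[13,-32,-2],0,24],[[16,-38,-2],0,24],[[18,-44,-2],0,24],[[18,-44,-2],0,24]]'

```text
clock: 19.5
position: [0.6367, 0.1666, 0.0142]
ee_rot: [0.695, -0.038, 0.68, -0.228]
contact_force: [1.8, 1.8, -0.7]
width: 0.0241
```

```bash
python3 st.py
cat > look.py <<'E'
import sys
from h import *
np.set_printoptions(precision=4,suppress=True)
n=sys.argv[1];p=np.array([float(sys.argv[2]),float(sys.argv[3])])
out=[]
for c in('top','scene'):
    save(c,c+n); 
    try: sc,(v,iou)=orange(c,p);print(c,sc,v,iou)
    except Exception as e: print(c,e);v=p
    i=cv2.imread(f'pics/{c}{n}.png');u=proj(c,(v[0],v[1],.08)).astype(int)
    x0=max(u[0]-60,0);y0=max(u[1]-60,0)
    i=i[y0:y0+120,x0:x0+120]
    i=cv2.copyMakeBorder(i,0,120-i.shape[0],0,120-i.shape[1],cv2.BORDER_CONSTANT)
    out.append(cv2.resize(cv2.convertScaleAbs(i,alpha=1.5,beta=10),None,fx=3.3,fy=3.3,interpolation=cv2.INTER_CUBIC))
cv2.imwrite(f'pics/L{n}.png',np.hstack(out))
E
python3 look.py 8 .625 .127
```

```text
19.5 [0.6367 0.1666 0.0142] [ 0.3378  0.6667  1.4763 -0.3737  1.1847  0.7876] [ 1.7738  1.7841 -0.7192]
[[-0.0298  0.266   0.9635]
 [-0.369   0.8929 -0.258 ]
 [-0.929  -0.3632  0.0715]]
lean deg 21.725517178563027 az -94.61845629106723 jaw az -14.988493832640152
top 0.95 [ 0.6267  0.132  -0.0012 -0.0042] 0.9788557213930348
scene 0.61 [ 0.6273  0.1324  0.0039 -0.0012] 0.9762553522771507
```

View pics/L8.png

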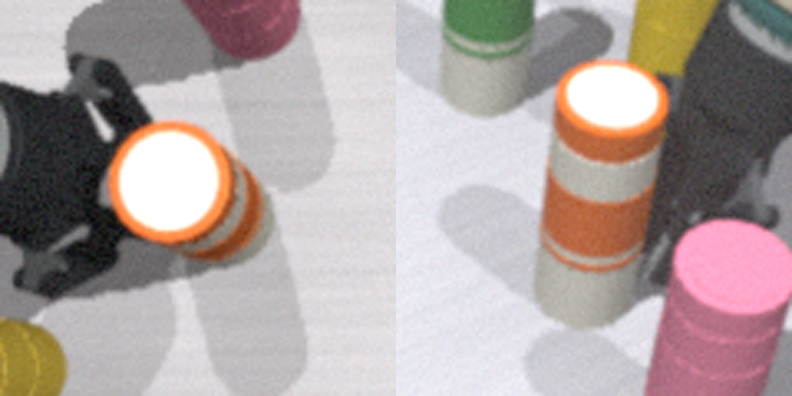

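The tube slid about 8 mm and stayed upright, with a force of about 2.5 N. I continue towards the mouth.

>>> move_arm --rows '[[[4,-10,0],0,24],[[9,-22,-1],0,24],[[14,-36,-1],0,24],[[20,-50,-2],0,24],[[26,-64,-3],0,24],[[31,-78,-3],0,24],[[36,-90,-4],0,24],[[40,-100,-4],0,24]]'

```text
clock: 20.37
position: [0.6046, 0.0628, 0.0134]
ee_rot: [0.695, -0.038, 0.68, -0.228]
contact_force: [0.9, 6.2, 4.5]
width: 0.0239
```

```bash
python3 st.py; python3 look.py 9 .595 .027
```

```text
20.3667 [0.6046 0.0628 0.0134] [ 0.2029  0.589   1.6506 -0.4219  1.0536  0.7167] [0.9229 6.1918 4.5216]
[[-0.03    0.2659  0.9635]
 [-0.3696  0.8927 -0.2578]
 [-0.9287 -0.3638  0.0715]]
lean deg 21.76367791629817 az -94.63775576615814 jaw az -14.981458900377206
top 0.67 [ 0.5948  0.0291 -0.0042 -0.002 ] 0.9710378117457763
scene 0.69 [ 0.5934  0.0261  0.006  -0.0009] 0.9752609199845381
```

View pics/L9.png

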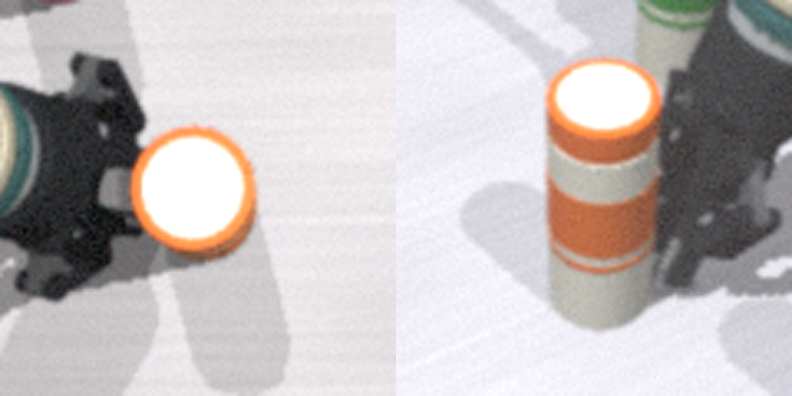

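>>> move_arm --rows '[[[4,-10,0],0,24],[[9,-22,0],0,24],[[15,-37,0],0,24],[[21,-52,0],0,24],[[28,-68,0],0,24],[[34,-84,0],0,24],[[40,-98,0],0,24],[[45,-110,0],0,24]]'

```text
clock: 21.23
position: [0.5731, -0.0536, 0.0117]
ee_rot: [0.695, -0.038, 0.681, -0.229]
contact_force: [3.0, 6.4, 4.6]
width: 0.0242
```

```bash
python3 st.py; python3 look.py 10 .564 -.088
```

```text
21.2333 [ 0.5731 -0.0536  0.0117] [ 0.0209  0.5297  1.7873 -0.4814  0.9263  0.6091] [3.0165 6.3542 4.6164]
[[-0.0321  0.2663  0.9634]
 [-0.3709  0.8919 -0.2589]
 [-0.9281 -0.3656  0.0702]]
lean deg 21.855878578845367 az -94.94065645820086 jaw az -15.041279154657737
top 0.98 [ 0.5633 -0.0865 -0.0003  0.0021] 0.957416607523066
scene 0.58 [ 0.5629 -0.0889  0.0062 -0.0015] 0.963859910581222
```

View pics/L10.png

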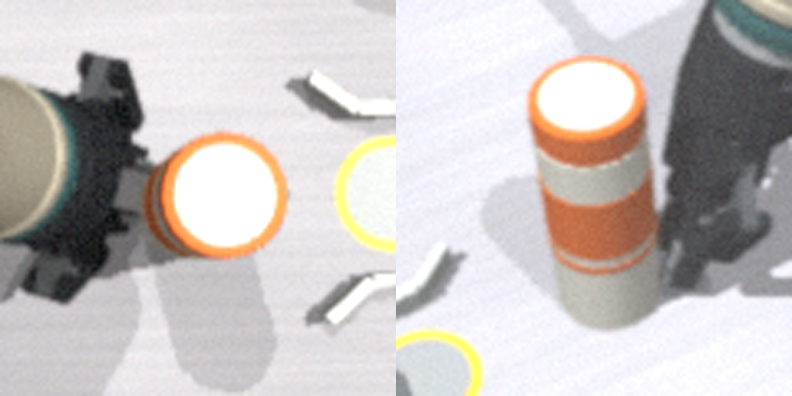

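Upright at about (0.563, −0.088), right on the station's axis. Now I push along the axis into the mouth, turning the cradle to match.

>>> move_arm --rows '[[[3,-7,2],-0.03,24],[[7,-16,4],-0.06,24],[[11,-26,6],-0.09,24],[[15,-36,8],-0.12,24],[[20,-46,11],-0.15,24],[[24,-56,13],-0.18,24],[[28,-65,15],-0.2,24],[[30,-72,17],-0.2,24]]'

```text
clock: 22.1
position: [0.568, -0.1326, 0.0103]
ee_rot: [0.686, -0.108, 0.702, -0.16]
contact_force: [0.6, 2.4, -1.9]
width: 0.0239
```

```bash
python3 st.py; python3 look.py 11 .566 -.165
```

```text
22.1 [ 0.568  -0.1326  0.0103] [-0.1149  0.5217  1.8102 -0.5098  0.8701  0.3048] [ 0.6032  2.4309 -1.8901]
[[-0.0362  0.068   0.997 ]
 [-0.3713  0.9254 -0.0766]
 [-0.9278 -0.373  -0.0082]]
lean deg 21.90357727047227 az -95.56758484860666 jaw az -4.394330235827813
top 0.61 [ 0.5659 -0.1695 -0.0016  0.0108] 0.9453316953316954
scene 0.59 [ 0.5647 -0.1675  0.005  -0.0005] 0.980836236933798
```

View pics/L11.png

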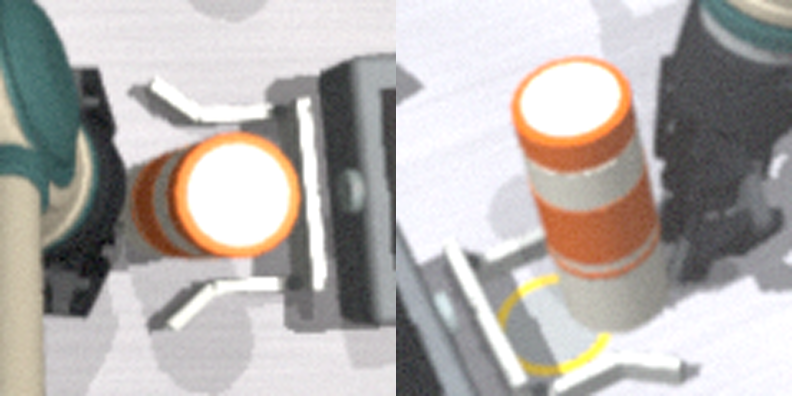

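>>> move_arm --rows '[[[3,-7,1],0,24],[[6,-14,2],0,24],[[9,-21,4],0,24],[[11,-27,5],0,24],[[12,-31,6],0,24],[[13,-33,6],0,24],[[13,-33,6],0,24]]'

```text
clock: 22.88
position: [0.5715, -0.1698, 0.0109]
ee_rot: [0.686, -0.108, 0.701, -0.161]
contact_force: [-0.0, 0.9, -1.4]
width: 0.0242
```

```bash
python3 st.py; python3 look.py 12 .568 -.204
```

```text
22.8833 [ 0.5715 -0.1698  0.0109] [-0.1767  0.526   1.7995 -0.5182  0.8538  0.2521] [-0.0251  0.9049 -1.4448]
[[-0.036   0.0694  0.9969]
 [-0.3728  0.9246 -0.0779]
 [-0.9272 -0.3745 -0.0074]]
lean deg 21.99677500871844 az -95.52072152278764 jaw az -4.4672310409838865
top 0.75 [ 0.5692 -0.2082 -0.0006  0.0129] 0.927437641723356
scene 0.81 [ 0.5692 -0.205   0.0069  0.0002] 0.9749571183533448
```

View pics/L12.png

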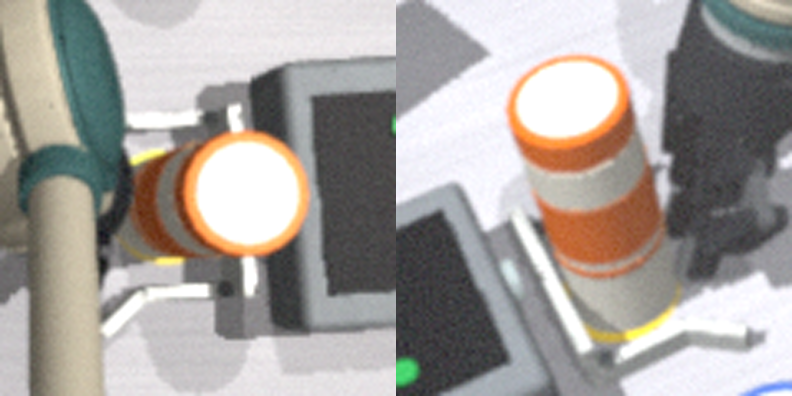

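Nearly home, at y ≈ −0.206. I inch forward until the force shows the stop.

>>> move_arm --rows '[[[1,-2,0],0,24],[[1,-3,0],0,24],[[2,-4,0],0,24],[[2,-5,0],0,24],[[2,-5,0],0,24]]'

```text
clock: 23.5
position: [0.5714, -0.174, 0.0111]
ee_rot: [0.686, -0.108, 0.701, -0.161]
contact_force: [0.5, 3.6, -0.5]
width: 0.0238
```

```bash
python3 st.py; python3 look.py 13 .569 -.208
```

```text
23.5 [ 0.5714 -0.174   0.0111] [-0.1843  0.5254  1.7998 -0.5184  0.8503  0.2444] [ 0.5191  3.6412 -0.48  ]
[[-0.0352  0.0689  0.997 ]
 [-0.3722  0.9249 -0.0771]
 [-0.9275 -0.3738 -0.0069]]
lean deg 21.955179188620175 az -95.39820551054231 jaw az -4.419470597296973
top 0.81 [ 0.5686 -0.2139 -0.0023  0.0175] 0.9359122401847575
scene 0.74 [ 0.568  -0.2088  0.0068  0.    ] 0.9650325677065478
```

>>> move_arm --rows '[[[1,-2,0],0,24],[[1,-3,0],0,24],[[2,-4,0],0,24],[[2,-5,0],0,24],[[2,-5,0],0,24]]'

```text
clock: 24.12
position: [0.5716, -0.1751, 0.0108]
ee_rot: [0.687, -0.105, 0.701, -0.159]
contact_force: [-0.2, 20.5, 6.4]
width: 0.0241
```

```bash
python3 st.py; python3 look.py 14 .569 -.21
```

```text
24.1167 [ 0.5716 -0.1751  0.0108] [-0.1901  0.5241  1.8002 -0.5107  0.8457  0.2368] [-0.209  20.4942  6.3977]
[[-0.0329  0.0723  0.9968]
 [-0.3662  0.9271 -0.0794]
 [-0.93   -0.3676 -0.004 ]]
lean deg 21.571850537694957 az -95.1326729939303 jaw az -4.551369087655778
top 0.95 [ 0.5692 -0.214  -0.0026  0.0164] 0.9194012665515257
scene 0.64 [ 0.5686 -0.2088  0.0011 -0.0002] 0.9814502529510961
```

View pics/L14.png

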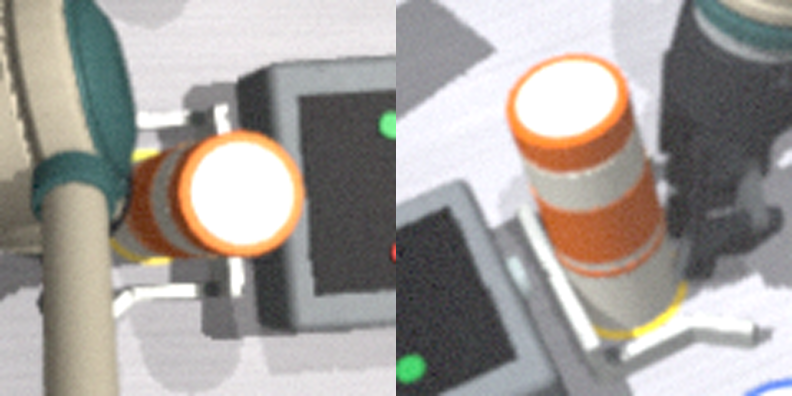

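The force rises to 20 N with no further motion, so the tube is against the stop. I withdraw straight back, then up.

>>> move_arm --rows '[[[-1,3,0],0,24],[[-3,8,0],0,24],[[-6,15,-1],0,24],[[-10,26,-2],0,24],[[-16,40,-3],0,24],[[-22,56,-4],0,24],[[-30,74,-6],0,24],[[-36,90,-7],0,24]]'

```text
clock: 24.98
position: [0.572, -0.0769, 0.0112]
ee_rot: [0.687, -0.105, 0.701, -0.16]
contact_force: [-0.1, 0.5, 0.3]
width: 0.0239
```

```bash
python3 st.py; python3 look.py 15 .569 -.21;python3 -c "
from h import *
to((.5,.02,.2))"
```

```text
24.9833 [ 0.572  -0.0769  0.0112] [-0.0214  0.5257  1.7957 -0.4854  0.9078  0.3758] [-0.1322  0.4968  0.25  ]
[[-0.0333  0.0717  0.9969]
 [-0.3671  0.9268 -0.0789]
 [-0.9296 -0.3685 -0.0045]]
lean deg 21.627243109326013 az -95.17762510390949 jaw az -4.5238479093579596
top 0.76 [ 0.5695 -0.2093 -0.0036  0.0069] 0.9477333333333333
scene 0.83 [ 0.5687 -0.2078  0.0067 -0.0006] 0.9486384005515339
t 25.1833 pos [ 0.57221587 -0.07762815  0.01118679] jaw -4.436733254447885 F [ 0.01083388 -0.56428313 -0.3209105 ] w 0.02388755887377729
shift mm [-208.99437603   15.78413843  -80.43026579] turn None
```

View pics/L15.png

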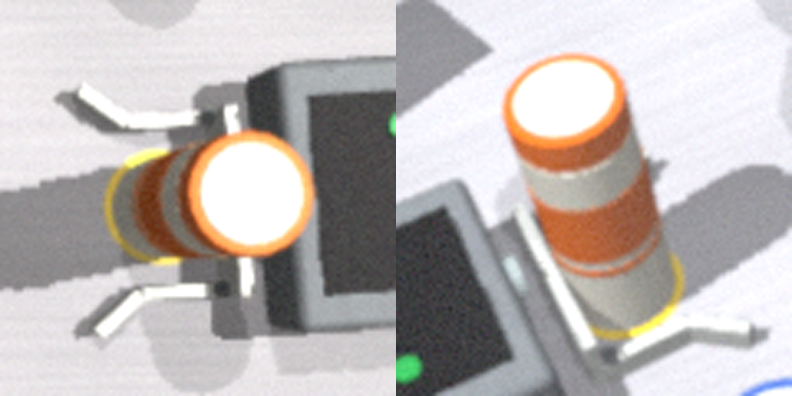

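>>> move_arm --rows '[[[-26,2,-10],0,24],[[-52,4,-20],0,24],[[-78,6,-30],0,24],[[-104,8,-40],0,24],[[-130,10,-50],0,24],[[-156,12,-60],0,24],[[-170,14,-70],0,24],[[-170,14,-70],0,24]]'

```text
clock: 25.85
position: [0.5091, 0.0035, 0.1673]
ee_rot: [0.689, -0.106, 0.699, -0.159]
contact_force: [0.4, -0.4, -0.3]
width: 0.024
```

```bash
python3 st.py; python3 look.py 16 .569 -.21;python3 -c "
from h import *
for n in('green','blue'):
  for c in('top','scene'): print(n,c,[(t[0],t[2],t[3]) for t in tubes(c,n)[:2]])
save('scene','end')"
```

```text
25.85 [0.5091 0.0035 0.1673] [ 0.129   0.2866  1.7259 -0.3918  1.2355  0.3565] [ 0.4416 -0.4443 -0.2869]
[[-0.0287  0.0717  0.997 ]
 [-0.3673  0.9269 -0.0772]
 [-0.9297 -0.3684 -0.0002]]
lean deg 21.618242028210776 az -94.46057306455246 jaw az -4.428954724685931
top 0.62 [ 0.5693 -0.2094 -0.001   0.006 ] 0.9675359233634913
scene 0.63 [ 0.5681 -0.2081  0.0092 -0.0028] 0.938254570541566
green top [(0.68, array([0.43479614, 0.16978213]), np.float64(0.284))]
green scene [(0.6, array([0.44226485, 0.17689504]), np.float64(0.954))]
blue top [(0.74, array([ 0.78565874, -0.18890672]), np.float64(0.929))]
blue scene [(0.72, array([ 0.78542411, -0.18869403]), np.float64(0.945))]
```

View pics/end.png

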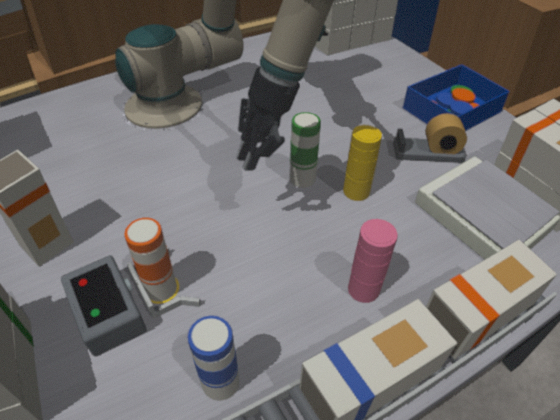

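View pics/L16.png

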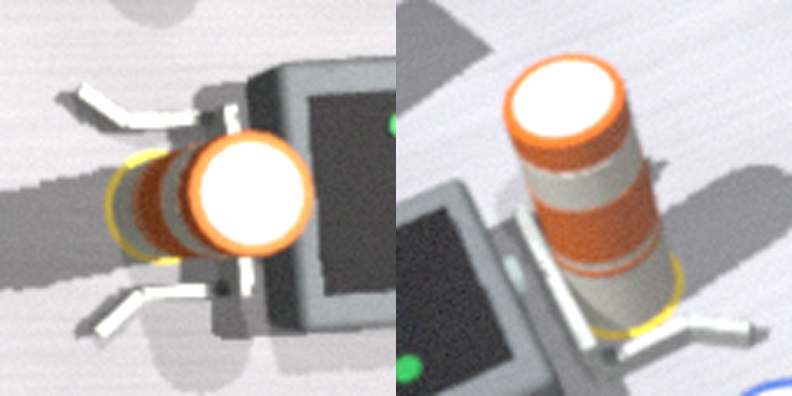

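The orange tube stands on the ring against the stop, at (150,265) in the scene view. Green and blue are unmoved and the gripper is well clear, so I hand in.

```bash
python3 -c "
from rig import manip
print(manip.sign_off())"
```

```text
the job is handed in; nothing more can be done
None
```

The orange tube now stands in the station's rails against the back stop, upright, and I handed the job in at about 26 s of the allowed 61 s. One early push broke the "push low, keep it upright" rule for a moment.

**The fault:** my first push used the back of an open finger. Its elbow touched the tube at about 50–70 mm, probably still below half height. The tube moved about 11 mm and leaned forward roughly 3°, so its rear edge was briefly off the table. I backed off straight away and it settled upright again.

**How the rest was done:** with the tool straight down, the upper parts of the gripper reach the tube before the fingertips do. I leaned the tool about 22° by stretching past the arm's reach towards −y, well clear of everything. I then slid the tube the rest of the way with both fingertips about 12 mm above the table. In the camera checks along the way it stayed upright.

**Last checks:**

| Check | Result |
|---|---|
| Orange tube position | about (0.569, −0.209) |
| Painted ring centre (from the first pictures) | about (0.569, −0.209) |
| Contact with the stop | force rose to about 20 N with no further movement, before I withdrew |
| Blue tube | within about 2 mm of where it started, both cameras |
| Green tube | within about 2 mm in the scene view |
| Gripper | over 0.2 m from the orange tube, no contact force |

- **Top view, green tube:** the network's outline of the green tube was poor (0.28 match), because the arm probably hid part of it. For green I rely on the scene view.
- **Top view, orange tube:** its tilt fit differed from upright by up to 6 mm over the tube's height. The scene view differed by up to 9 mm, against about 4 mm when the tube stood free. I put this down to fit error, because the tube looks upright in both pictures.

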